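# Finish the slat crib, then hold the hopper lid level over the cage

## Robot

A 6-joint arm with a two-finger parallel gripper is mounted at the origin on the work surface. World frame = base frame: x ahead of the robot, y to its left, z up, the work surface at z = 0. Lengths are in mm, angles in degrees, forces in N, time in s.
With the tool pointing down it reaches from about 350 to 725 mm from the base axis. Payload 4.3 kg.
Tool frame: the origin (TCP) lies at the very end of the fingers, on their centre line; the grasp point (between the pads) lies 19 mm behind it (bot.grasp_offset is the distance from the TCP to the grasp point, in mm); y points along the fingers, x is the direction in which the jaws open and shut, and the axes are right-handed (so a half turn about y gives the same grasp; the last joint's range is limited). The gripper opens to 85 mm and grips with 20 to 120 N. Pads are 22 mm wide; open, the fingers measure 114 mm over their backs; the gripper's body (76 mm by 85 mm) begins 54 mm behind the grasp point. The pads swing forward as they close: fully open they stand 13 mm farther back than shut.
Start: joints at [-81.95, 21.618, 4.641, 73.018, 0, 83.68], TCP at [142.712, -557.046, 231.329] pointing down, gripper open.
Joint ranges: [-156.06, 156.06], [-48.1, 94.91], [-58.44, 69.94], [-101.28, 121.22], [-78.64, 73.56], [-180, 180]. Speed limits (degrees/s): [147.25, 147.25, 180, 180, 180, 180].

## Interface

Orientations are given as a 3x3 rotation matrix whose columns are the frame's x, y, z axes.
In Python, from plant import bot gives the robot as it stands.
- The arm moves only by the tool carry_out, never from a script. Its argument "motion" is a list of rows, each an object with "translation": the shift along the tool's x, y, z in units of 40 mm (1.0 is 40 mm), a list of three; "angular": the turn, a rotation vector about the tool's x, y, z in units of pi/2 rad (1.0 is pi/2 rad), a list of three; "claw": the opening, from 0 (shut) to 1 (fully open). A call has exactly 10 rows; each row shifts and turns the pose as measured when the row begins, along the tool's axes as they then stand; what a row does not reach is not made up. A row lasts 1/12 s, in which the tool goes at most 41.7 mm and 7.16 degrees, less where a joint would pass 70% of its speed; a pose out of reach is approached as far as the arm can. A call with a number of a shift or a turn outside -1 to 1 is refused whole. A call with a gripper value outside its range is refused whole. The fingers move at their own pace and stop on an object; "newtons" is the grip in N (left out, the last holds). Time passes only in rows, so rows that do not move let the fingers close, or fill a call up. It gives the time, the measured TCP pose, the force and the opening at its end, in the units of the state.
- bot.sense(): the state, without advancing time (a new reading comes with each control period).
- bot.read_camera(name): name is "scene" or "top" or "wrist"; returns a dict with "img" (384x512x3 uint8, red, green, blue), "K" (3x3 intrinsics, pixels), "extrinsics" (4x4, takes a point from world to camera coordinates); the wrist camera has in their place "T_tool_cam" (4x4, takes a point from camera to tool coordinates, whose origin is the TCP and whose axes are the tool frame's). Camera axes: x right, y up, looking along -z (the intrinsics and any distortion apply to the point x, -y, -z); pixel columns grow to the right and rows downward; lengths in mm; the calibration is good to about 2 mm. A picture is of the moment at which its call begins: read the wrist's pose just before it. There is no depth.
- bot.close_job(): hands the job in, once; it reports no verdict.
The state is a dict: "time_s": time; "joint_positions": joint angles; "qvel": joint speeds; "effort": joint torques, N m; "eef_pos": TCP position; "ee_rot": TCP orientation; "wrist_force": force on the tool from outside, world axes, zero at the start; "ft_torque": the same for the moment, N m; "finger_gap": finger opening in mm.
Only numpy, scipy, OpenCV 4.12 (cv2) and the standard library are available. Lean on these libraries where they do the work, as an engineer would, in place of code of your own. Each camera call takes 0.05 s, during which the arm holds its last target.

## Task

Lay the two loose wooden slats from the table crosswise on the two slats already lying in the open cage, one towards each end with a clear gap between, and let go. Then grip the wire lid on the other cage by its bar at the balance point, nearer the heavy hopper end, lift it off and carry it level to the cage with the slats. Finish still holding it there, still and level, centred over and in line with that cage, the hopper above the end without slats and its bottom about 5 cm above the rim, leaving the bottle, bowl and jar alone.

Things in the scene. Friction and masses are not known exactly. Their poses are not given: they have to be found in the camera images.
- cage: the open cage that holds the crib: fixed cream plastic box 300 mm long (its x axis) x 190 mm wide (y) x 85 mm high, open on top, walls and floor 4 mm thick. Origin: centre of its underside. The crib lies in its -x half, centred about 55 mm from the cage's centre towards -x; the +x half is empty. Its rim is 85 mm above the table, its inner floor 4 mm. It may be on the robot's left or right; its x axis points roughly away from the robot
- old_cage: the other cage, same shape and size, fixed, empty, covered by the wire lid; origin at the centre of its underside, x along its length
- low_a_mid (a point): plain birch slat, 100 mm long (x axis) x 20 mm wide (y) x 22 mm high (z), about 28 g; this point is its centre, 11 mm above its underside. Loose, lies on the cage floor along the cage's length, at its -x half, about 30 mm to one side of the middle line: one of the crib's two lower slats; leave it in place
- low_b_mid (a point): plain birch slat, 100 mm long (x axis) x 20 mm wide (y) x 22 mm high (z), about 28 g; this point is its centre, 11 mm above its underside. Loose, the crib's other lower slat, parallel to the first, about 60 mm from it centre to centre (40 mm between them)
- slat_a_mid (a point): plain birch slat, 100 mm long (x axis) x 20 mm wide (y) x 22 mm high (z), about 28 g; this point is its centre, 11 mm above its underside. Loose, lies flat on the table between the cages; to be laid across the two lower slats (its centre then lies 37 mm above the table). The two upper slats belong about 60 mm apart, centre to centre, at about 25 and 85 mm from the cage's centre towards -x
- slat_b_mid (a point): plain birch slat, 100 mm long (x axis) x 20 mm wide (y) x 22 mm high (z), about 28 g; this point is its centre, 11 mm above its underside. Loose, the second slat lying flat on the table between the cages; goes across the lower slats beside the first
- bar_mid (a point): middle of the lid's lifting bar, a square steel bar 240 mm long (x axis) x 14 x 14 mm on a post at 113 mm either side. This point is in the bar's centre, 47 mm above the lid's underside; 36 mm of free space under the bar. The lid weighs about 0.7 kg; its balance point lies 55 mm from this point towards +x, the hopper end: grip the bar there
- lid_centre (a point): centre of the lid's underside (the plane that rests on the cage rim). The lid is a steel wire grid 314 mm long (x) x 204 mm wide (y), about 5 mm thick without the bar; it lies loose on the rim of the other cage, underside 85 mm above the table, bar centre 132 mm above the table
- hopper (a point): centre of the mouth of the sheet-steel hopper in the lid, level with the lid's underside, 82 mm from the lid's centre towards its +x end. The hopper is an open box 92 mm (x) x 132 mm (y) that hangs 47 mm below the lid's underside, into the cage it lies on
- water_bottle: white bottle 60 mm across, 140 mm high, blue cap; origin under its centre. Leave alone
- feed_bowl: white ceramic bowl 90 mm across, 35 mm high; origin under its centre. Leave alone
- sample_jar: clear jar 56 mm across, 70 mm high, blue cap; origin under its centre. Leave alone
There are look-alikes about, which are no part of the job. What is shaped like the part that bears slat_b_mid but orange, pink or purple is not meant.

How it is judged (in metres and radians):
On the way, in this order (a step that is already met when the one before it is completed fails the run):
1. both loose slats lie across the two lower slats in the cage, apart from each other and released (z of slat_a_mid in the frame of cage between 0.032 and 0.042 m and x of slat_a_mid in the frame of cage between -0.102 and -0.008 m and y of slat_a_mid in the frame of cage between -0.02 and 0.02 m and angle between the x axis of each of slat_a_mid, slat_b_mid and the y axis of cage, either way round below 0.2 rad and angle between slat_a_mid's own x axis and vertical between 1.45 and 1.69 rad and contact force between each of slat_a, slat_b and the fingers below 0.05 N and linear speed of each of slat_a, slat_b below 0.02 m/s and z of slat_b_mid in the frame of cage between 0.032 and 0.042 m and x of slat_b_mid in the frame of cage between -0.102 and -0.008 m and y of slat_b_mid in the frame of cage between -0.02 and 0.02 m and angle between slat_b_mid's own x axis and vertical between 1.45 and 1.69 rad and horizontal distance between slat_a_mid and slat_b_mid above 0.042 m and distance of each of low_a_mid, low_b_mid from where it was at the start of the episode below 0.015 m), for 0.2 s.
2. the lid is lifted level off the other cage, by its bar at the balance point (contact force between lid and the fingers above 2 N and contact force between lid and cage below 0.1 N and contact force between lid and old_cage below 0.1 N and contact force between lid and slat_a below 0.1 N and contact force between lid and slat_b below 0.1 N and contact force between lid and low_a below 0.1 N and contact force between lid and low_b below 0.1 N and contact force between lid and water_bottle below 0.1 N and contact force between lid and feed_bowl below 0.1 N and contact force between lid and sample_jar below 0.1 N and x of the grasp point in the frame of bar_mid between 0.03 and 0.08 m and angle between bar_mid's own z axis and vertical below 0.1 rad and height (world z) of lid_centre above 0.125 m), for 0.2 s.
At the end, for the whole second after the job is handed in: Upper slats at rest across the lower two, 42 mm or more apart, square within 0.2 rad. Lid held by the fingers alone within 25 mm of its balance point, still, tilt under 0.1 rad, hopper bottom 13 to 103 mm above the rim, centred within 30 mm, in line within 0.15 rad, hopper over the empty end (all of step 1 and contact force between lid and the fingers above 2 N and contact force between lid and cage below 0.1 N and contact force between lid and old_cage below 0.1 N and contact force between lid and slat_a below 0.1 N and contact force between lid and slat_b below 0.1 N and contact force between lid and low_a below 0.1 N and contact force between lid and low_b below 0.1 N and contact force between lid and water_bottle below 0.1 N and contact force between lid and feed_bowl below 0.1 N and contact force between lid and sample_jar below 0.1 N and x of the grasp point in the frame of bar_mid between 0.03 and 0.08 m and angle between bar_mid's own z axis and vertical below 0.1 rad and z of lid_centre in the frame of cage between 0.145 and 0.235 m and horizontal distance between lid_centre and cage below 0.03 m and x of hopper in the frame of cage above 0.045 m and angle between the x axis of bar_mid and the x axis of cage, either way round below 0.15 rad and linear speed of lid below 0.03 m/s and angular speed of lid below 0.15 rad/s); the arm keeps its last pose, push and grip.
It fails at once if a bystander (bottle, bowl or jar) is moved (distance of any of water_bottle, feed_bowl, sample_jar from where it was at the start of the episode above 0.03 m).
It fails at once if the lid is tipped steeply (angle between bar_mid's own z axis and vertical above 0.35 rad).
It also fails if it takes over 72 s, if anything falls off the work surface, if the arm or the gripper's body presses on something with over 40 N, if the wrist force passes 120 N, or if a joint passes its speed limit or range.

## Working session

There is one attempt and no reset: what is moved stays moved. The work goes in short steps, Python scripts to look and compute and a tool call to move; the robot and the scene stay as the last step left them, time stands still between calls to the robot, and variables do not carry over. Pictures are saved under pics/ and viewed, and the job is handed in when it is done.

Besides the shell and the picture viewer there is one more tool, called after ">>>" as name(argument=value, ...) on one line, values as JSON. carry_out: Moves the arm, as the interface text tells. Its arguments: {"type":"object","properties":{"motion":{"type":"array","items":{"type":"object","properties":{"translation":{"type":"array","items":{"type":"number","minimum":-1,"maximum":1}},"angular":{"type":"array","items":{"type":"number","minimum":-1,"maximum":1}},"claw":{"type":"number"}}}},"newtons":{"type":"number"}},"required":["motion"]}

```bash
mkdir -p pics; ls
python3 - <<'E'
from plant import bot
import cv2,pickle
s=bot.sense();print(s)
d={}
for n in("scene","top","wrist"):
    r=bot.read_camera(n);d[n]=r
    cv2.imwrite(f"pics/{n}0.png",r["img"][:,:,::-1])
    print(n,{k:v for k,v in r.items() if k!="img"})
pickle.dump((s,d),open("d0.pkl","wb"))
E
```

```text
pics
{'time_s': 0.0, 'joint_positions': array([-8.19492939e+01,  2.16611717e+01,  4.56315184e+00,  7.30183045e+01,
        4.43846128e-05,  8.36813200e+01]), 'qvel': array([-0.11317575,  0.08624252,  0.00566653,  0.00590933, -0.06299231,
       -0.07867105]), 'effort': array([-7.04808153e-04, -4.63607955e+01,  2.69872284e+01,  2.09186180e-02,
       -1.56748233e-04,  8.45539148e-06]), 'eef_pos': array([ 142.6233366 , -556.35697788,  230.36958242]), 'ee_rot': array([[ 2.48172039e-01, -2.83567117e-04,  9.68715933e-01],
       [-9.68713873e-01,  2.01034090e-03,  2.48172100e-01],
       [-2.01782271e-03, -9.99997939e-01,  2.24215001e-04]]), 'wrist_force': array([-1.00495149,  0.27451011, -0.68662425]), 'ft_torque': array([ 0.00673389, -0.05321259,  0.00687171]), 'finger_gap': 85.3038927825123}
scene {'K': array([[460.47642834,   0.        , 255.68362102],
       [  0.        , 460.47642834, 196.27850194],
       [  0.        ,   0.        ,   1.        ]]), 'extrinsics': array([[ 3.55170861e-01,  9.34627981e-01,  1.80054587e-02,
        -2.18239828e+02],
       [-7.26871263e-01,  2.64006
[... 567 characters left out ...]
+02],
       [-1.97199325e-01,  5.83151258e-04,  9.80363242e-01,
        -1.12226481e+03],
       [ 0.00000000e+00,  0.00000000e+00,  0.00000000e+00,
         1.00000000e+00]])}
wrist {'K': array([[294.83299103,   0.        , 250.43081016],
       [  0.        , 294.83299103, 192.34931349],
       [  0.        ,   0.        ,   1.        ]]), 'T_tool_cam': array([[ 9.99999855e-01, -1.57013118e-04, -5.14679697e-04,
         1.47385510e+00],
       [-4.53420528e-04,  2.69171699e-01, -9.63092099e-01,
        -1.42411687e+02],
       [ 2.89755302e-04,  9.63092193e-01,  2.69171589e-01,
         6.80704691e+01],
       [ 0.00000000e+00,  0.00000000e+00,  0.00000000e+00,
         1.00000000e+00]])}
```

View pics/top0.png

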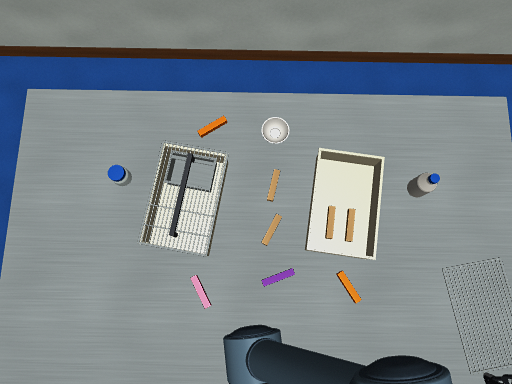

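View pics/scene0.png

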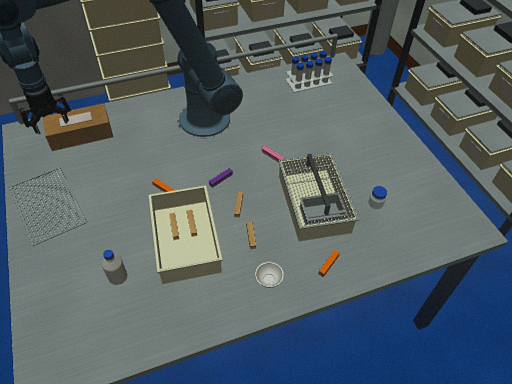

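View pics/wrist0.png

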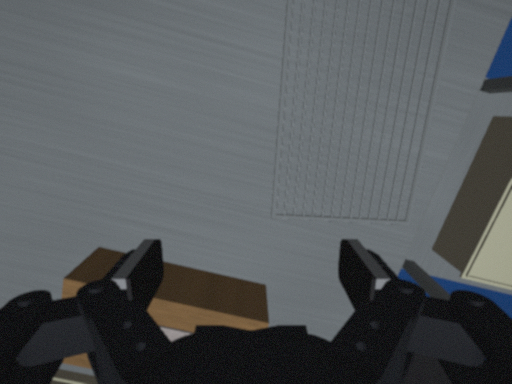

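```bash
cat > h.py <<'E'
import numpy as np,cv2,pickle
def cast(cam,uv,z):
    E=cam["extrinsics"];R=E[:3,:3];t=E[:3,3];c=-R.T@t
    uv=np.atleast_2d(uv).astype(float);K=cam["K"]
    x=(uv[:,0]-K[0,2])/K[0,0];y=(uv[:,1]-K[1,2])/K[1,1]
    d=np.stack([x,-y,-np.ones_like(x)],1)@R
    return c+d*((z-c[2])/d[:,2])[:,None]
def wristcam(s,cam):
    T=np.eye(4);T[:3,:3]=s["ee_rot"];T[:3,3]=s["eef_pos"]
    return {"K":cam["K"],"extrinsics":np.linalg.inv(T@cam["T_tool_cam"])}
def proj(cam,P):
    E=cam["extrinsics"];p=np.atleast_2d(P)@E[:3,:3].T+E[:3,3]
    return np.stack([cam["K"][0,0]*p[:,0]/-p[:,2]+cam["K"][0,2],cam["K"][1,1]*-p[:,1]/-p[:,2]+cam["K"][1,2]],1)
def crop(img,x0,y0,x1,y1,f,name):
    c=cv2.resize(img[y0:y1,x0:x1,::-1],None,fx=f,fy=f,interpolation=cv2.INTER_CUBIC);cv2.imwrite(name,c)
E
python3 - <<'E'
from h import *
s,d=pickle.load(open("d0.pkl","rb"))
t=d["top"];print(-t["extrinsics"][:3,:3].T@t["extrinsics"][:3,3], -d["scene"]["extrinsics"][:3,:3].T@d["scene"]["extrinsics"][:3,3])
crop(t["img"],130,130,230,265,4,"pics/c_old.png");crop(t["img"],255,140,395,270,4,"pics/c_new.png")
for n in("top","scene"):
    hsv=cv2.cvtColor(d[n]["img"],cv2.COLOR_RGB2HSV)
    m=cv2.inRange(hsv,(8,70,90),(22,170,255))
    for c in cv2.findContours(m,cv2.RETR_EXTERNAL,cv2.CHAIN_APPROX_NONE)[0]:
        if cv2.contourArea(c)>60:
            w=cast(d[n],c[:,0,:],22)[:,:2].astype(np.float32);r=cv2.minAreaRect(w)
            print(n,c[:,0].mean(0),hsv[int(c[:,0,1].mean()),int(c[:,0,0].mean())],np.round(r[0],1),np.round(r[1],1),round(r[2],1))
E
```

```text
[ 357.46546611   17.97423649 1216.6370837 ] [1459.31037375 -346.16932209 1303.76240961]
top [271.36363636 229.03030303] [ 17 128 192] [488.4 -20.6] [19.7 98.6] 63.2
top [349.40659341 224.48351648] [ 17 128 193] [ 505.7 -259.3] [ 23.2 100.2] 83.3
top [330.11842105 222.05263158] [ 17 129 192] [ 513.3 -199.3] [ 22.2 101.1] 83.6
top [273.01388889 184.95833333] [ 17 129 192] [626.5 -24.5] [ 19.7 102.9] 76.9
scene [250.70175439 233.24561404] [ 18 136 161] [628.5 -24.1] [ 20.4 100.2] 77.2
scene [173.50909091 224.69090909] [ 19 131 164] [ 505. -259.] [ 19.8 102.8] 83.4
scene [191.22222222 221.42592593] [ 19 138 161] [ 511.2 -198.7] [ 20.4 100.1] 83.0
scene [238.11764706 202.70588235] [ 18 139 161] [489.7 -19.1] [20.9 98.2] 62.9
scene [ 74.9787234  119.52765957] [ 15  24 171] [-155.1 -505.2] [251.6 126.4] 89.8
```

View pics/c_old.png

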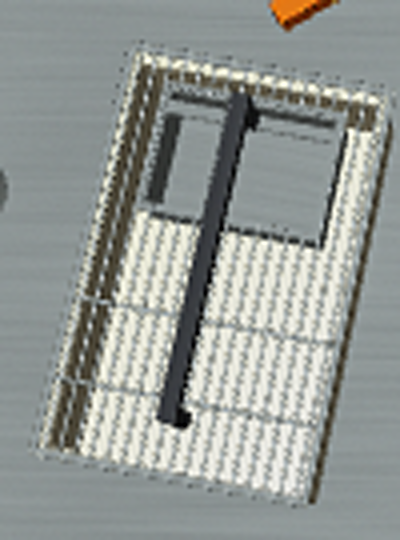

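View pics/c_new.png

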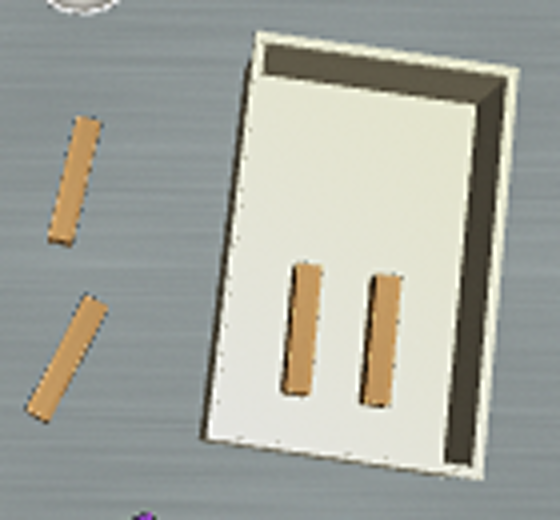

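Run:
```python
from h import *
s,d=pickle.load(open("d0.pkl","rb"))
t=d["top"];sc=d["scene"]
q=np.array([[255,32],[519,68],[482,479],[206,438]])/4+np.array([255,140])-.375
w=cast(t,q,85)[:,:2];print(w.round(1),w.mean(0),[np.linalg.norm(w[i]-w[i-1]).round(1) for i in range(4)])
print([np.degrees(np.arctan2(*(a)[::-1])).round(1) for a in (w[0]-w[3],w[1]-w[2],w[1]-w[0],w[2]-w[3])])
# floor/lower slats at top z=26
q=np.array([[240,88],[172,420],[137,52],[388,103],[42,455],[313,500]])/4+np.array([130,130])-.375
b=cast(t,q[:2],139)[:,:2];print("bar",b.round(1),b.mean(0),np.linalg.norm(b[0]-b[1]),np.degrees(np.arctan2(*(b[0]-b[1])[::-1])))
l=cast(t,q[2:],90)[:,:2];print("lid",l.round(1),l.mean(0))
for n in("top","scene"):
    hsv=cv2.cvtColor(d[n]["img"],cv2.COLOR_RGB2HSV)
    m=cv2.inRange(hsv,(8,70,90),(22,170,255))
    for c in cv2.findContours(m,cv2.RETR_EXTERNAL,cv2.CHAIN_APPROX_NONE)[0]:
        if cv2.contourArea(c)>60:
            w=cast(d[n],c[:,0,:],26)[:,:2].astype(np.float32);r=cv2.minAreaRect(w)
            print(n,np.round(r[0],1),np.round(r[1],1),round(r[2],1))
crop(sc["img"],265,140,365,245,5,"pics/s_old.png");crop(sc["img"],140,170,265,290,5,"pics/s_new.png")
```

```text
[[ 729.1 -157.5]
 [ 704.4 -354.9]
 [ 400.  -314.5]
 [ 425.6 -118.5]] [ 564.76254865 -236.30736817] [np.float64(305.9), np.float64(198.9), np.float64(307.1), np.float64(197.7)]
[np.float64(-7.3), np.float64(-7.6), np.float64(-97.1), np.float64(-97.5)]
bar [[693.  218.7]
 [455.7 253. ]] [574.32261317 235.85558635] 239.73423720265862 -8.230389245875191
lid [[735.  306.4]
 [698.5 117.1]
 [433.8 354.6]
 [405.3 160.6]] [568.12415512 234.66870512]
top [487.9 -20.4] [19.6 98.3] 63.2
top [ 505.2 -258.4] [23.1 99.9] 83.3
top [ 512.8 -198.6] [ 22.1 100.8] 83.6
top [625.6 -24.4] [ 19.6 102.6] 76.9
scene [631.1 -25.1] [20.4 99.8] 77.2
scene [ 507.9 -259.2] [ 19.7 102.5] 83.4
scene [ 514.2 -199.2] [20.3 99.8] 83.0
scene [492.7 -20.2] [20.9 97.9] 62.9
scene [-150.1 -504.7] [250.8 126.1] 89.8
```

View pics/s_old.png

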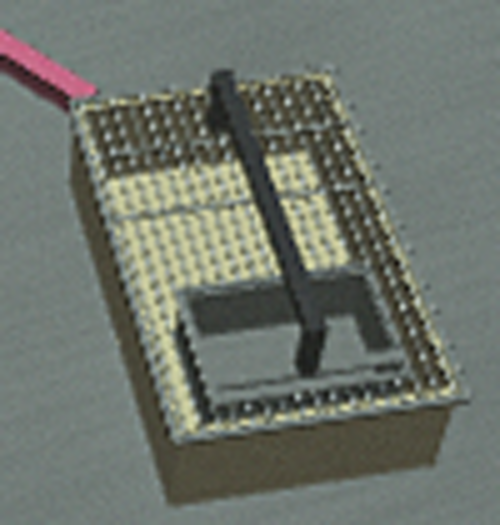

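View pics/s_new.png

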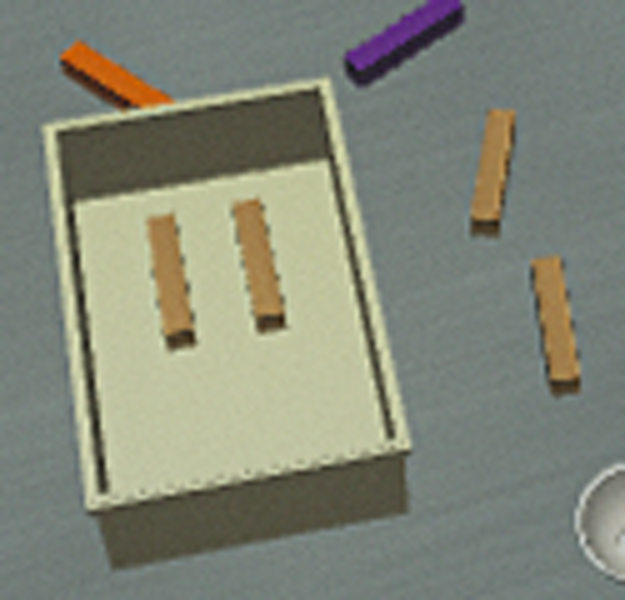

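```bash
cat >> h.py <<'E'
def wrap(a): return (a+180)%360-180
def state():
    from plant import bot
    s=bot.sense();R=s["ee_rot"]
    return s,s["eef_pos"],np.degrees(np.arctan2(R[1,0],R[0,0]))
def plan(tgt,yaw,n,show=True):
    s,p,y0=state();dy=yaw-y0
    print("t",round(s["time_s"],2),"p",p.round(1),"yaw",round(y0,2),"tilt y",s["ee_rot"][:,1].round(4),"gap",round(s["finger_gap"],1),"F",s["wrist_force"].round(1))
    d=np.array(tgt)-p;y=y0
    for i in range(n):
        a=np.radians(y);R=np.array([[np.cos(a),0,-np.sin(a)],[np.sin(a),0,np.cos(a)],[0,-1,0]])
        print((R.T@d/n/40).round(2),round(-dy/n/90,3)); y+=dy/n
        if abs(dy)<1: break
    print("dist/row",np.linalg.norm(d)/n,"dyaw",dy)
E
python3 - <<'E'
from h import *
plan((489,-20,150),63,20)
E
```

```text
t 0.15 p [ 142.6 -556.5  230.6] yaw -75.63 tilt y [-2.0e-04  1.5e-03 -1.0e+00] gap 85.4 F [ 0.2  0.8 -0.6]
[-0.54  0.1   0.59] -0.077
[-0.47  0.1   0.65] -0.077
[-0.39  0.1   0.7 ] -0.077
[-0.3   0.1   0.74] -0.077
[-0.21  0.1   0.77] -0.077
[-0.11  0.1   0.79] -0.077
[-0.02  0.1   0.8 ] -0.077
[0.08 0.1  0.79] -0.077
[0.18 0.1  0.78] -0.077
[0.27 0.1  0.75] -0.077
[0.36 0.1  0.71] -0.077
[0.44 0.1  0.67] -0.077
[0.52 0.1  0.61] -0.077
[0.59 0.1  0.54] -0.077
[0.65 0.1  0.47] -0.077
[0.7  0.1  0.38] -0.077
[0.74 0.1  0.3 ] -0.077
[0.77 0.1  0.21] -0.077
[0.79 0.1  0.11] -0.077
[0.8  0.1  0.02] -0.077
dist/row 32.18345655945545 dyaw 138.62913341771315
```

>>> carry_out(motion=[{"translation": [-0.54, 0.0, 0.59], "angular": [0, -0.077, 0], "claw": 1}, {"translation": [-0.47, 0.0, 0.65], "angular": [0, -0.077, 0], "claw": 1}, {"translation": [-0.39, 0.0, 0.7], "angular": [0, -0.077, 0], "claw": 1}, {"translation": [-0.3, 0.0, 0.74], "angular": [0, -0.077, 0], "claw": 1}, {"translation": [-0.21, 0.0, 0.77], "angular": [0, -0.077, 0], "claw": 1}, {"translation": [-0.11, 0.0, 0.79], "angular": [0, -0.077, 0], "claw": 1}, {"translation": [-0.02, 0.0, 0.8], "angular": [0, -0.077, 0], "claw": 1}, {"translation": [0.08, 0.0, 0.79], "angular": [0, -0.077, 0], "claw": 1}, {"translation": [0.18, 0.0, 0.78], "angular": [0, -0.077, 0], "claw": 1}, {"translation": [0.27, 0.0, 0.75], "angular": [0, -0.077, 0], "claw": 1}], newtons=40)

```text
time_s: 0.98
eef_pos: [313.1, -277.4, 226.1]
ee_rot: [[0.997, -0.003, 0.075], [-0.075, 0.005, 0.997], [-0.003, -1.0, 0.005]]
wrist_force: [0.7, -0.0, -0.7]
finger_gap: 85.6
```

Run:
```python
from h import *
plan((489,-20,150),63,10)
```

```text
t 0.98 p [ 313.1 -277.4  226.1] yaw -4.31 tilt y [-0.0026  0.0048 -1.    ] gap 85.6 F [ 0.7 -0.  -0.7]
[0.39 0.19 0.67] -0.075
[0.47 0.19 0.62] -0.075
[0.54 0.19 0.57] -0.075
[0.6  0.19 0.5 ] -0.075
[0.65 0.19 0.42] -0.075
[0.7  0.19 0.35] -0.075
[0.73 0.19 0.26] -0.075
[0.76 0.19 0.17] -0.075
[0.77 0.19 0.08] -0.075
[ 0.78  0.19 -0.01] -0.075
dist/row 32.09063017673583 dyaw 67.30909950576266
```

>>> carry_out(motion=[{"translation": [0.39, 0.19, 0.67], "angular": [0, -0.075, 0], "claw": 1}, {"translation": [0.47, 0.19, 0.62], "angular": [0, -0.075, 0], "claw": 1}, {"translation": [0.54, 0.19, 0.57], "angular": [0, -0.075, 0], "claw": 1}, {"translation": [0.6, 0.19, 0.5], "angular": [0, -0.075, 0], "claw": 1}, {"translation": [0.65, 0.19, 0.42], "angular": [0, -0.075, 0], "claw": 1}, {"translation": [0.7, 0.19, 0.35], "angular": [0, -0.075, 0], "claw": 1}, {"translation": [0.73, 0.19, 0.26], "angular": [0, -0.075, 0], "claw": 1}, {"translation": [0.76, 0.19, 0.17], "angular": [0, -0.075, 0], "claw": 1}, {"translation": [0.77, 0.19, 0.08], "angular": [0, -0.075, 0], "claw": 1}, {"translation": [0.78, 0.19, 0], "angular": [0, -0.075, 0], "claw": 1}])

```text
time_s: 1.82
eef_pos: [486.6, -0.1, 148.3]
ee_rot: [[0.396, -0.0, -0.918], [0.918, 0.002, 0.396], [0.002, -1.0, 0.001]]
wrist_force: [0.1, -0.9, -0.1]
finger_gap: 85.3
```

Run:
```python
from h import *
plan((489,-20,8),63,8)
from plant import bot
s=bot.sense();r=bot.read_camera("wrist");cv2.imwrite("pics/w1.png",r["img"][:,:,::-1])
c=wristcam(s,r)
hsv=cv2.cvtColor(r["img"],cv2.COLOR_RGB2HSV)
m=cv2.inRange(hsv,(8,70,70),(22,190,255))
for k in cv2.findContours(m,cv2.RETR_EXTERNAL,cv2.CHAIN_APPROX_NONE)[0]:
    if cv2.contourArea(k)>200:
        q=cv2.minAreaRect(cast(c,k[:,0,:],22)[:,:2].astype(np.float32));print(np.round(q[0],1),np.round(q[1],1),q[2],k[:,0].mean(0))
```

```text
t 1.82 p [ 4.866e+02 -1.000e-01  1.483e+02] yaw 66.68 tilt y [-2.0e-04  1.9e-03 -1.0e+00] gap 85.3 F [ 0.1 -0.9 -0.1]
[-0.05  0.44 -0.03] 0.005
[-0.05  0.44 -0.03] 0.005
[-0.05  0.44 -0.03] 0.005
[-0.05  0.44 -0.03] 0.005
[-0.05  0.44 -0.03] 0.005
[-0.05  0.44 -0.03] 0.005
[-0.05  0.44 -0.03] 0.005
[-0.05  0.44 -0.03] 0.005
dist/row 17.716734875567578 dyaw -3.684818552282664
[609.5 -19.2] [18.5 77.5] 77.65473937988281 [281.00662252 294.66887417]
[ 480.4 -252.2] [35.3 43.4] 82.51303100585938 [ 18.68292683 270.91056911]
[ 492.9 -197. ] [25.7 55.8] 82.1623764038086 [ 73.73228346 261.39370079]
[490.2 -19.8] [ 18.9 100.2] 63.66056823730469 [234.15879828 193.25321888]
```

View pics/w1.png

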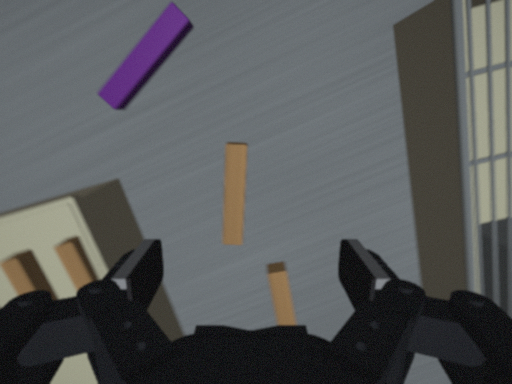

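>>> carry_out(motion=[{"translation": [-0.06, 0.44, -0.03], "angular": [0, 0.005, 0], "claw": 1}, {"translation": [-0.06, 0.44, -0.03], "angular": [0, 0.005, 0], "claw": 1}, {"translation": [-0.06, 0.44, -0.03], "angular": [0, 0.005, 0], "claw": 1}, {"translation": [-0.06, 0.44, -0.03], "angular": [0, 0.005, 0], "claw": 1}, {"translation": [-0.06, 0.44, -0.03], "angular": [0, 0.005, 0], "claw": 1}, {"translation": [-0.06, 0.3, -0.03], "angular": [0, 0.005, 0], "claw": 1}, {"translation": [-0.05, 0.1, -0.03], "angular": [0, 0.005, 0], "claw": 1}, {"translation": [0, 0, 0], "angular": [0, 0, 0], "claw": 1}, {"translation": [0, 0, 0], "angular": [0, 0, 0], "claw": 1}, {"translation": [0, 0, 0], "angular": [0, 0, 0], "claw": 1}])

```text
time_s: 2.7
eef_pos: [489.5, -9.9, 37.5]
ee_rot: [[0.435, -0.002, -0.901], [0.901, 0.008, 0.435], [0.006, -1.0, 0.005]]
wrist_force: [0.2, -0.6, 0.0]
finger_gap: 85.5
```

Run:
```python
from h import *
plan((489.7,-19.8,4),63.3,6)
```

```text
t 2.7 p [489.5  -9.9  37.5] yaw 64.23 tilt y [-0.0019  0.0077 -1.    ] gap 85.5 F [ 0.2 -0.6  0. ]
[-0.04  0.14 -0.02] 0.002
dist/row 5.8254634078376 dyaw -0.928336050279924
```

>>> carry_out(motion=[{"translation": [-0.1, 0.2, -0.04], "angular": [0, 0.01, 0], "claw": 1}, {"translation": [-0.1, 0.2, -0.04], "angular": [0, 0, 0], "claw": 1}, {"translation": [-0.06, 0.2, -0.04], "angular": [0, 0, 0], "claw": 1}, {"translation": [-0.04, 0.15, 0], "angular": [0, 0, 0], "claw": 1}, {"translation": [0, 0.06, 0], "angular": [0, 0, 0], "claw": 1}, {"translation": [0, 0, 0], "angular": [0, 0, 0], "claw": 1}, {"translation": [0, 0, 0], "angular": [0, 0, 0], "claw": 1}, {"translation": [0, 0, 0], "angular": [0, 0, 0], "claw": 1}, {"translation": [0, 0, 0], "angular": [0, 0, 0], "claw": 1}, {"translation": [0, 0, 0], "angular": [0, 0, 0], "claw": 1}])

```text
time_s: 3.53
eef_pos: [490.8, -24.2, 4.1]
ee_rot: [[0.45, 0.003, -0.893], [0.893, 0.007, 0.45], [0.008, -1.0, 0.0]]
wrist_force: [0.3, -0.3, 0.5]
finger_gap: 85.5
```

Run:
```python
from h import *
plan((489.7,-19.8,4),63.3,6)
```

```text
t 3.53 p [490.8 -24.2   4.1] yaw 63.23 tilt y [ 0.003  0.007 -1.   ] gap 85.5 F [ 0.3 -0.3  0.5]
[0.01 0.   0.01] -0.0
dist/row 0.7573208807724456 dyaw 0.06861330850979641
```

>>> carry_out(motion=[{"translation": [0.08, 0, 0.02], "angular": [0, 0, 0], "claw": 0.3}, {"translation": [0.03, 0, 0], "angular": [0, 0, 0], "claw": 0}, {"translation": [0, 0, 0], "angular": [0, 0, 0], "claw": 0}, {"translation": [0, 0, 0], "angular": [0, 0, 0], "claw": 0}, {"translation": [0, 0, 0], "angular": [0, 0, 0], "claw": 0}, {"translation": [0, 0, 0], "angular": [0, 0, 0], "claw": 0}, {"translation": [0, 0, 0], "angular": [0, 0, 0], "claw": 0}, {"translation": [0, 0, 0], "angular": [0, 0, 0], "claw": 0}, {"translation": [0, 0, 0], "angular": [0, 0, 0], "claw": 0}, {"translation": [0, 0, 0], "angular": [0, 0, 0], "claw": 0}])

```text
time_s: 4.37
eef_pos: [493.3, -19.2, 5.3]
ee_rot: [[0.45, 0.005, -0.893], [0.893, 0.007, 0.45], [0.008, -1.0, -0.002]]
wrist_force: [0.2, 0.3, -0.2]
finger_gap: 19.1
```

>>> carry_out(motion=[{"translation": [0, -0.3, 0], "angular": [0, 0, 0], "claw": 0}, {"translation": [0, -0.6, 0], "angular": [0, 0, 0], "claw": 0}, {"translation": [0, -0.8, 0], "angular": [0, 0, 0.005], "claw": 0}, {"translation": [0, -0.8, 0], "angular": [0, 0, 0], "claw": 0}, {"translation": [0, -0.6, 0], "angular": [0, 0, 0], "claw": 0}, {"translation": [0, -0.3, 0], "angular": [0, 0.04, 0], "claw": 0}, {"translation": [0, 0, 0], "angular": [0, 0.07, 0], "claw": 0}, {"translation": [0, 0, 0], "angular": [0, 0.07, 0], "claw": 0}, {"translation": [0, 0, 0], "angular": [0, 0.07, 0], "claw": 0}, {"translation": [0, 0, 0], "angular": [0, 0.07, 0], "claw": 0}])

```text
time_s: 5.2
eef_pos: [490.5, -19.6, 146.9]
ee_rot: [[0.837, -0.003, -0.548], [0.548, 0.0, 0.837], [-0.002, -1.0, 0.001]]
wrist_force: [-0.4, 0.0, -1.5]
finger_gap: 19.4
```

Run:
```python
from h import *
plan((480.7,-227,140),-7.2,10)
```

```text
t 5.2 p [490.5 -19.6 146.9] yaw 33.2 tilt y [-2.5e-03  1.0e-04 -1.0e+00] gap 19.4 F [-0.4  0.  -1.5]
[-0.3   0.02 -0.42] 0.045
[-0.27  0.02 -0.44] 0.045
[-0.24  0.02 -0.46] 0.045
[-0.21  0.02 -0.47] 0.045
[-0.18  0.02 -0.49] 0.045
[-0.14  0.02 -0.5 ] 0.045
[-0.1   0.02 -0.51] 0.045
[-0.07  0.02 -0.51] 0.045
[-0.03  0.02 -0.52] 0.045
[ 0.    0.02 -0.52] 0.045
dist/row 20.772653532500243 dyaw -40.39891702014997
```

>>> carry_out(motion=[{"translation": [-0.33, 0, -0.5], "angular": [0, 0.05, 0], "claw": 0}, {"translation": [-0.3, 0, -0.55], "angular": [0, 0.055, 0], "claw": 0}, {"translation": [-0.26, 0, -0.57], "angular": [0, 0.055, 0], "claw": 0}, {"translation": [-0.22, 0, -0.59], "angular": [0, 0.055, 0], "claw": 0}, {"translation": [-0.18, 0, -0.6], "angular": [0, 0.055, 0], "claw": 0}, {"translation": [-0.14, 0, -0.61], "angular": [0, 0.055, 0], "claw": 0}, {"translation": [-0.08, 0, -0.61], "angular": [0, 0.05, 0], "claw": 0}, {"translation": [-0.04, 0, -0.5], "angular": [0, 0.04, 0], "claw": 0}, {"translation": [0, 0, -0.2], "angular": [0, 0.02, 0], "claw": 0}, {"translation": [0, 0, 0], "angular": [0, 0, 0], "claw": 0}])

```text
time_s: 6.03
eef_pos: [478.0, -228.7, 145.4]
ee_rot: [[0.99, -0.004, 0.138], [-0.138, 0.002, 0.99], [-0.004, -1.0, 0.001]]
wrist_force: [-0.1, -0.5, -0.8]
finger_gap: 19.1
```

Run:
```python
from h import *
plan((480.7,-227,40),-7.2,8)
```

```text
t 6.03 p [ 478.  -228.7  145.4] yaw -7.93 tilt y [-0.0037  0.0018 -1.    ] gap 19.1 F [-0.1 -0.5 -0.8]
[0.01 0.33 0.01] -0.001
dist/row 13.183779695990378 dyaw 0.7330979398398547
```

>>> carry_out(motion=[{"translation": [0.03, 0.3, 0.02], "angular": [0, -0.004, 0], "claw": 0}, {"translation": [0.03, 0.5, 0.02], "angular": [0, -0.004, 0], "claw": 0}, {"translation": [0.02, 0.6, 0], "angular": [0, 0, 0], "claw": 0}, {"translation": [0.01, 0.6, 0], "angular": [0, 0, 0], "claw": 0}, {"translation": [0, 0.4, 0], "angular": [0, 0, 0], "claw": 0}, {"translation": [0, 0.2, 0], "angular": [0, 0, 0], "claw": 0}, {"translation": [0, 0, 0], "angular": [0, 0, 0], "claw": 0}, {"translation": [0, 0, 0], "angular": [0, 0, 0], "claw": 0}, {"translation": [0, 0, 0], "angular": [0, 0, 0], "claw": 0}, {"translation": [0, 0, 0], "angular": [0, 0, 0], "claw": 0}])

```text
time_s: 6.87
eef_pos: [484.0, -219.2, 40.3]
ee_rot: [[0.994, -0.0, 0.109], [-0.109, 0.005, 0.994], [-0.001, -1.0, 0.005]]
wrist_force: [0.3, 0.7, -0.0]
finger_gap: 18.9
```

Run:
```python
from h import *
plan((480.7,-227,31),-7.2,3)
from plant import bot
r=bot.read_camera("top");crop(r["img"],255,140,395,270,4,"pics/t2.png")
r=bot.read_camera("wrist");cv2.imwrite("pics/w2.png",r["img"][:,:,::-1])
```

```text
t 6.87 p [ 484.  -219.2   40.3] yaw -6.24 tilt y [-0.      0.0054 -1.    ] gap 18.9 F [ 0.3  0.7 -0. ]
[-0.02  0.08 -0.07] 0.004
dist/row 4.183153923092562 dyaw -0.9621425186788644
```

View pics/w2.png

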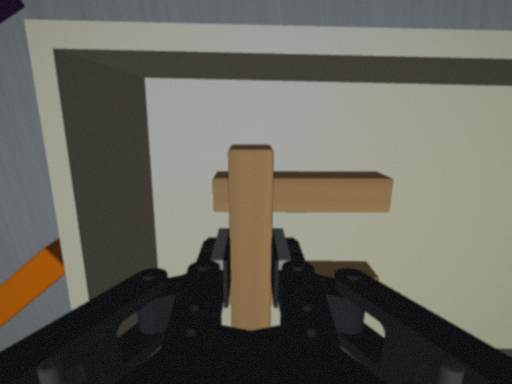

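>>> carry_out(motion=[{"translation": [-0.04, 0.0, -0.12], "angular": [0, 0.006, 0], "claw": 0}, {"translation": [-0.04, 0.03, -0.08], "angular": [0, 0.006, 0], "claw": 0}, {"translation": [0, 0.05, -0.04], "angular": [0, 0, 0], "claw": 0}, {"translation": [0, 0.05, 0], "angular": [0, 0, 0], "claw": 0}, {"translation": [0, 0.05, 0], "angular": [0, 0, 0], "claw": 0}, {"translation": [0, 0, 0], "angular": [0, 0, 0], "claw": 0}, {"translation": [0, 0, 0], "angular": [0, 0, 0], "claw": 0}, {"translation": [0, 0, 0], "angular": [0, 0, 0], "claw": 0}, {"translation": [0, 0, 0], "angular": [0, 0, 0], "claw": 0}, {"translation": [0, 0, 0], "angular": [0, 0, 0], "claw": 0}])

```text
time_s: 7.8
eef_pos: [480.9, -231.5, 34.5]
ee_rot: [[0.991, 0.004, 0.131], [-0.131, 0.003, 0.991], [0.004, -1.0, 0.003]]
wrist_force: [0.6, 0.3, -0.5]
finger_gap: 18.9
```

Run:
```python
from h import *
plan((480.7,-227,31),-7.2,3)
```

```text
t 7.8 p [ 480.9 -231.5   34.5] yaw -7.53 tilt y [ 0.0043  0.0025 -1.    ] gap 18.9 F [ 0.6  0.3 -0.5]
[-0.01  0.03  0.04] -0.001
dist/row 1.896048163110336 dyaw 0.3325231687904582
```

>>> carry_out(motion=[{"translation": [0, 0.02, 0.06], "angular": [0, 0, 0], "claw": 0}, {"translation": [0, 0.04, 0.03], "angular": [0, 0, 0], "claw": 0}, {"translation": [0, 0.05, 0], "angular": [0, 0, 0], "claw": 0}, {"translation": [0, 0.05, 0], "angular": [0, 0, 0], "claw": 0}, {"translation": [0, 0, 0], "angular": [0, 0, 0], "claw": 0}, {"translation": [0, 0, 0], "angular": [0, 0, 0], "claw": 0}, {"translation": [0, 0, 0], "angular": [0, 0, 0], "claw": 0}, {"translation": [0, 0, 0], "angular": [0, 0, 0], "claw": 0}, {"translation": [0, 0, 0], "angular": [0, 0, 0], "claw": 0}, {"translation": [0, 0, 0], "angular": [0, 0, 0], "claw": 0}])

```text
time_s: 8.63
eef_pos: [482.2, -227.3, 31.6]
ee_rot: [[0.992, 0.006, 0.13], [-0.13, 0.0, 0.992], [0.006, -1.0, 0.001]]
wrist_force: [-1.1, 0.6, -1.0]
finger_gap: 19.0
```

>>> carry_out(motion=[{"translation": [0, 0.04, 0], "angular": [0, 0, 0], "claw": 0}, {"translation": [0, 0.04, 0], "angular": [0, 0, 0], "claw": 0}, {"translation": [0, 0, 0], "angular": [0, 0, 0], "claw": 0}, {"translation": [0, 0, 0], "angular": [0, 0, 0], "claw": 0}, {"translation": [0, 0, 0], "angular": [0, 0, 0], "claw": 0.1}, {"translation": [0, 0, 0], "angular": [0, 0, 0], "claw": 0.25}, {"translation": [0, 0, 0], "angular": [0, 0, 0], "claw": 0.35}, {"translation": [0, 0, 0], "angular": [0, 0, 0], "claw": 0.4}, {"translation": [0, 0, 0], "angular": [0, 0, 0], "claw": 0.4}, {"translation": [0, 0, 0], "angular": [0, 0, 0], "claw": 0.4}])

```text
time_s: 9.47
eef_pos: [482.1, -227.3, 30.5]
ee_rot: [[0.992, 0.006, 0.13], [-0.13, 0.0, 0.992], [0.006, -1.0, 0.001]]
wrist_force: [-0.6, 0.1, -0.1]
finger_gap: 34.2
```

Up, then turn toward the far slat.

>>> carry_out(motion=[{"translation": [0, -0.2, 0], "angular": [0, 0, 0], "claw": 0.4}, {"translation": [0, -0.5, 0], "angular": [0, 0, 0], "claw": 0.4}, {"translation": [0, -0.7, 0], "angular": [0, 0, 0], "claw": 0.4}, {"translation": [0, -0.7, 0], "angular": [0, 0, 0], "claw": 0.4}, {"translation": [0, -0.5, 0], "angular": [0, -0.03, 0], "claw": 0.6}, {"translation": [0, -0.2, 0], "angular": [0, -0.07, 0], "claw": 1}, {"translation": [0, 0, 0], "angular": [0, -0.07, 0], "claw": 1}, {"translation": [0, 0, 0], "angular": [0, -0.07, 0], "claw": 1}, {"translation": [0, 0, 0], "angular": [0, -0.07, 0], "claw": 1}, {"translation": [0, 0, 0], "angular": [0, -0.07, 0], "claw": 1}])

```text
time_s: 10.3
eef_pos: [481.0, -227.0, 153.5]
ee_rot: [[0.881, 0.007, -0.473], [0.473, -0.001, 0.881], [0.006, -1.0, -0.004]]
wrist_force: [-0.2, -0.9, 0.7]
finger_gap: 85.6
```

Run:
```python
from h import *
plan((627.5,-24.3,140),77,10)
from plant import bot
r=bot.read_camera("top");crop(r["img"],255,140,395,270,4,"pics/t3.png")
```

```text
t 10.3 p [ 481.  -227.   153.5] yaw 28.26 tilt y [ 7.4e-03 -8.0e-04 -1.0e+00] gap 85.6 F [-0.2 -0.9  0.7]
[0.56 0.03 0.27] -0.054
[0.58 0.03 0.22] -0.054
[0.6  0.03 0.17] -0.054
[0.61 0.03 0.12] -0.054
[0.62 0.03 0.07] -0.054
[0.63 0.03 0.02] -0.054
[ 0.62  0.03 -0.04] -0.054
[ 0.62  0.03 -0.09] -0.054
[ 0.61  0.03 -0.14] -0.054
[ 0.59  0.03 -0.19] -0.054
dist/row 25.049495858508806 dyaw 48.74469930521927
```

View pics/t3.png

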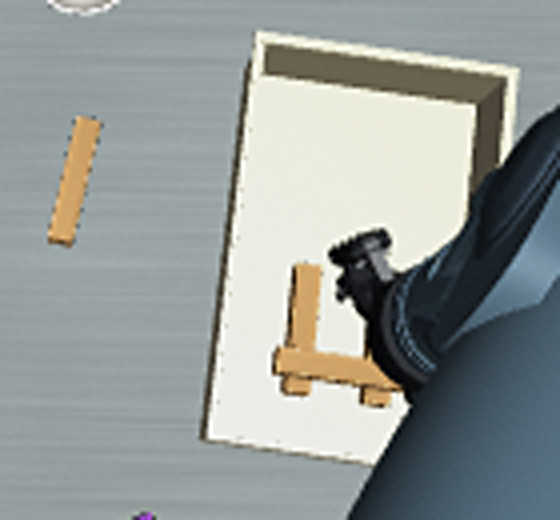

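>>> carry_out(motion=[{"translation": [0.62, 0, 0.3], "angular": [0, -0.06, 0], "claw": 1}, {"translation": [0.65, 0, 0.24], "angular": [0, -0.06, 0], "claw": 1}, {"translation": [0.68, 0, 0.18], "angular": [0, -0.06, 0], "claw": 1}, {"translation": [0.7, 0, 0.12], "angular": [0, -0.06, 0], "claw": 1}, {"translation": [0.7, 0, 0.06], "angular": [0, -0.06, 0], "claw": 1}, {"translation": [0.7, 0, 0], "angular": [0, -0.06, 0], "claw": 1}, {"translation": [0.7, 0, -0.06], "angular": [0, -0.06, 0], "claw": 1}, {"translation": [0.65, 0, -0.12], "angular": [0, -0.06, 0], "claw": 1}, {"translation": [0.5, 0, -0.15], "angular": [0, -0.04, 0], "claw": 1}, {"translation": [0.2, 0, -0.08], "angular": [0, -0.02, 0], "claw": 1}])

```text
time_s: 11.18
eef_pos: [630.5, -14.1, 158.8]
ee_rot: [[0.214, 0.01, -0.977], [0.977, -0.003, 0.214], [-0.001, -1.0, -0.01]]
wrist_force: [-0.5, -0.6, -0.2]
finger_gap: 85.4
```

Run:
```python
from h import *
plan((627.5,-24.3,4),77.1,8)
```

```text
t 11.18 p [630.5 -14.1 158.8] yaw 77.62 tilt y [ 0.0099 -0.0033 -0.9999] gap 85.4 F [-0.5 -0.6 -0.2]
[-0.03  0.48  0.  ] 0.001
dist/row 19.39805357656272 dyaw -0.5243405485113186
```

>>> carry_out(motion=[{"translation": [-0.07, 0.3, 0.0], "angular": [0, 0, 0], "claw": 1}, {"translation": [-0.07, 0.5, 0.0], "angular": [0, 0, 0], "claw": 1}, {"translation": [-0.06, 0.6, 0], "angular": [0, 0, 0], "claw": 1}, {"translation": [-0.05, 0.6, 0], "angular": [0, 0, 0], "claw": 1}, {"translation": [-0.03, 0.5, 0], "angular": [0, 0, 0], "claw": 1}, {"translation": [0, 0.4, 0], "angular": [0, 0, 0], "claw": 1}, {"translation": [0, 0.2, 0], "angular": [0, 0, 0], "claw": 1}, {"translation": [0, 0.1, 0], "angular": [0, 0, 0], "claw": 1}, {"translation": [0, 0, 0], "angular": [0, 0, 0], "claw": 1}, {"translation": [0, 0, 0], "angular": [0, 0, 0], "claw": 1}])

```text
time_s: 12.02
eef_pos: [631.5, -27.4, 30.5]
ee_rot: [[0.23, 0.014, -0.973], [0.973, -0.006, 0.23], [-0.003, -1.0, -0.016]]
wrist_force: [0.1, 0.2, -0.2]
finger_gap: 85.8
```

Run:
```python
from h import *
plan((627.5,-24.3,4),77.1,4)
from plant import bot
s=bot.sense();r=bot.read_camera("wrist");cv2.imwrite("pics/w4.png",r["img"][:,:,::-1])
```

```text
t 12.02 p [631.5 -27.4  30.5] yaw 76.71 tilt y [ 0.0145 -0.0065 -0.9999] gap 85.8 F [ 0.1  0.2 -0.2]
[0.01 0.17 0.03] -0.001
dist/row 6.73843971867788 dyaw 0.38527566965478854
```

View pics/w4.png

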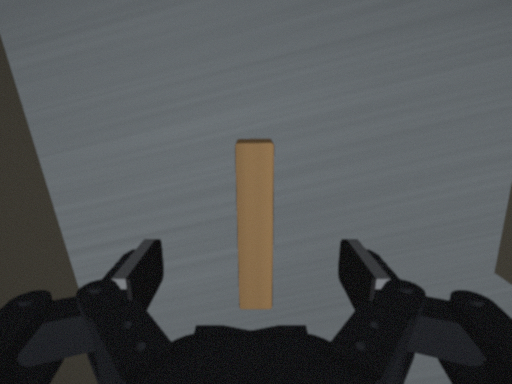

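>>> carry_out(motion=[{"translation": [0.04, 0.2, 0.04], "angular": [0.005, 0, 0], "claw": 1}, {"translation": [0.03, 0.2, 0.04], "angular": [0.005, 0, 0], "claw": 1}, {"translation": [0, 0.15, 0], "angular": [0, 0, 0], "claw": 1}, {"translation": [0, 0.07, 0], "angular": [0, 0, 0], "claw": 1}, {"translation": [0, 0, 0], "angular": [0, 0, 0], "claw": 1}, {"translation": [0, 0, 0], "angular": [0, 0, 0], "claw": 1}, {"translation": [0, 0, 0], "angular": [0, 0, 0], "claw": 1}, {"translation": [0, 0, 0], "angular": [0, 0, 0], "claw": 1}, {"translation": [0, 0, 0], "angular": [0, 0, 0], "claw": 1}, {"translation": [0, 0, 0], "angular": [0, 0, 0], "claw": 1}])

```text
time_s: 12.9
eef_pos: [632.6, -23.9, 7.3]
ee_rot: [[0.23, 0.005, -0.973], [0.973, -0.004, 0.23], [-0.002, -1.0, -0.006]]
wrist_force: [-1.1, -0.3, 0.3]
finger_gap: 85.4
```

>>> carry_out(motion=[{"translation": [0.0, 0.08, 0.1], "angular": [0, 0, 0], "claw": 1}, {"translation": [0, 0.02, 0.05], "angular": [0, 0, 0], "claw": 0.3}, {"translation": [0, 0, 0], "angular": [0, 0, 0], "claw": 0}, {"translation": [0, 0, 0], "angular": [0, 0, 0], "claw": 0}, {"translation": [0, 0, 0], "angular": [0, 0, 0], "claw": 0}, {"translation": [0, 0, 0], "angular": [0, 0, 0], "claw": 0}, {"translation": [0, 0, 0], "angular": [0, 0, 0], "claw": 0}, {"translation": [0, 0, 0], "angular": [0, 0, 0], "claw": 0}, {"translation": [0, 0, 0], "angular": [0, 0, 0], "claw": 0}, {"translation": [0, 0, 0], "angular": [0, 0, 0], "claw": 0}])

```text
time_s: 13.73
eef_pos: [626.7, -22.5, 3.8]
ee_rot: [[0.23, 0.007, -0.973], [0.973, -0.004, 0.23], [-0.002, -1.0, -0.007]]
wrist_force: [-0.8, 0.0, -0.4]
finger_gap: 19.3
```

>>> carry_out(motion=[{"translation": [0, -0.3, 0], "angular": [0, 0, 0], "claw": 0}, {"translation": [0, -0.6, 0], "angular": [0, 0, 0], "claw": 0}, {"translation": [0, -0.8, 0], "angular": [0.004, 0, 0], "claw": 0}, {"translation": [0, -0.8, 0], "angular": [0, 0, 0], "claw": 0}, {"translation": [0, -0.6, 0], "angular": [0, 0.04, 0], "claw": 0}, {"translation": [0, -0.3, 0], "angular": [0, 0.07, 0], "claw": 0}, {"translation": [0, 0, 0], "angular": [0, 0.075, 0], "claw": 0}, {"translation": [0, 0, 0], "angular": [0, 0.075, 0], "claw": 0}, {"translation": [0, 0, 0], "angular": [0, 0.075, 0], "claw": 0}, {"translation": [0, 0, 0], "angular": [0, 0.075, 0], "claw": 0}])

```text
time_s: 14.57
eef_pos: [625.4, -21.9, 154.6]
ee_rot: [[0.786, 0.002, -0.618], [0.618, -0.003, 0.786], [0.0, -1.0, -0.004]]
wrist_force: [-0.4, -0.0, -1.1]
finger_gap: 19.1
```

Run:
```python
from h import *
plan((540.2,-234,140),-7.2,9)
```

```text
t 14.57 p [625.4 -21.9 154.6] yaw 38.17 tilt y [ 0.0024 -0.0025 -1.    ] gap 19.1 F [-0.4 -0.  -1.1]
[-0.55  0.04 -0.32] 0.056
[-0.52  0.04 -0.36] 0.056
[-0.49  0.04 -0.41] 0.056
[-0.45  0.04 -0.45] 0.056
[-0.41  0.04 -0.49] 0.056
[-0.36  0.04 -0.52] 0.056
[-0.32  0.04 -0.55] 0.056
[-0.27  0.04 -0.58] 0.056
[-0.21  0.04 -0.6 ] 0.056
dist/row 25.449806473298864 dyaw -45.371075226765846
```

>>> carry_out(motion=[{"translation": [-0.58, 0, -0.34], "angular": [0, 0.06, 0], "claw": 0}, {"translation": [-0.55, 0, -0.38], "angular": [0, 0.06, 0], "claw": 0}, {"translation": [-0.52, 0, -0.43], "angular": [0, 0.06, 0], "claw": 0}, {"translation": [-0.47, 0, -0.47], "angular": [0, 0.06, 0], "claw": 0}, {"translation": [-0.43, 0, -0.52], "angular": [0, 0.06, 0], "claw": 0}, {"translation": [-0.38, 0, -0.55], "angular": [0, 0.06, 0], "claw": 0}, {"translation": [-0.33, 0, -0.57], "angular": [0, 0.06, 0], "claw": 0}, {"translation": [-0.25, 0, -0.58], "angular": [0, 0.05, 0], "claw": 0}, {"translation": [-0.12, 0, -0.4], "angular": [0, 0.03, 0], "claw": 0}, {"translation": [0, 0, -0.1], "angular": [0, 0, 0], "claw": 0}])

```text
time_s: 15.4
eef_pos: [530.3, -242.4, 165.0]
ee_rot: [[0.988, 0.012, 0.157], [-0.157, -0.005, 0.988], [0.013, -1.0, -0.003]]
wrist_force: [-0.2, -0.9, -0.4]
finger_gap: 19.5
```

Run:
```python
from h import *
plan((540.2,-234,42),-7.2,8)
```

```text
t 15.4 p [ 530.3 -242.4  165. ] yaw -9.02 tilt y [ 0.012  -0.0053 -0.9999] gap 19.5 F [-0.2 -0.9 -0.4]
[0.03 0.38 0.03] -0.003
[0.03 0.38 0.03] -0.003
[0.03 0.38 0.03] -0.003
[0.03 0.38 0.03] -0.003
[0.03 0.38 0.03] -0.003
[0.03 0.38 0.03] -0.003
[0.03 0.38 0.03] -0.003
[0.03 0.38 0.03] -0.003
dist/row 15.463770173742903 dyaw 1.8160426798381222
```

>>> carry_out(motion=[{"translation": [0.08, 0.3, 0.07], "angular": [0, -0.008, 0.004], "claw": 0}, {"translation": [0.08, 0.5, 0.06], "angular": [0, -0.008, 0.004], "claw": 0}, {"translation": [0.06, 0.6, 0.03], "angular": [0, -0.004, 0], "claw": 0}, {"translation": [0.04, 0.6, 0], "angular": [0, 0, 0], "claw": 0}, {"translation": [0, 0.5, 0], "angular": [0, 0, 0], "claw": 0}, {"translation": [0, 0.3, 0], "angular": [0, 0, 0], "claw": 0}, {"translation": [0, 0.1, 0], "angular": [0, 0, 0], "claw": 0}, {"translation": [0, 0, 0], "angular": [0, 0, 0], "claw": 0}, {"translation": [0, 0, 0], "angular": [0, 0, 0], "claw": 0}, {"translation": [0, 0, 0], "angular": [0, 0, 0], "claw": 0}])

```text
time_s: 16.23
eef_pos: [549.1, -229.0, 44.2]
ee_rot: [[0.995, 0.004, 0.101], [-0.101, -0.0, 0.995], [0.004, -1.0, 0.0]]
wrist_force: [0.2, 0.2, -0.2]
finger_gap: 19.1
```

Run:
```python
from h import *
plan((540.2,-234,31),-7.2,4)
from plant import bot
r=bot.read_camera("wrist");cv2.imwrite("pics/w5.png",r["img"][:,:,::-1])
```

```text
t 16.23 p [ 549.1 -229.    44.2] yaw -5.82 tilt y [ 3.7e-03 -2.0e-04 -1.0e+00] gap 19.1 F [ 0.2  0.2 -0.2]
[-0.05  0.08 -0.04] 0.004
[-0.05  0.08 -0.04] 0.004
[-0.05  0.08 -0.04] 0.004
[-0.05  0.08 -0.04] 0.004
dist/row 4.165173697692071 dyaw -1.3816211033131944
```

View pics/w5.png

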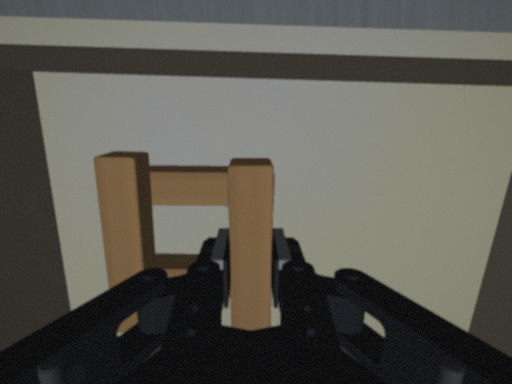

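>>> carry_out(motion=[{"translation": [-0.12, 0.05, -0.08], "angular": [0, 0.008, 0], "claw": 0}, {"translation": [-0.1, 0.08, -0.05], "angular": [0, 0.008, 0], "claw": 0}, {"translation": [-0.04, 0.1, 0], "angular": [0, 0, 0], "claw": 0}, {"translation": [0, 0.08, 0], "angular": [0, 0, 0], "claw": 0}, {"translation": [0, 0.04, 0], "angular": [0, 0, 0], "claw": 0}, {"translation": [0, 0, 0], "angular": [0, 0, 0], "claw": 0}, {"translation": [0, 0, 0], "angular": [0, 0, 0], "claw": 0}, {"translation": [0, 0, 0], "angular": [0, 0, 0], "claw": 0}, {"translation": [0, 0, 0], "angular": [0, 0, 0], "claw": 0}, {"translation": [0, 0, 0], "angular": [0, 0, 0], "claw": 0}])

```text
time_s: 17.12
eef_pos: [539.7, -235.7, 32.7]
ee_rot: [[0.991, 0.01, 0.13], [-0.13, -0.004, 0.992], [0.011, -1.0, -0.003]]
wrist_force: [-0.3, 0.6, -1.5]
finger_gap: 19.2
```

>>> carry_out(motion=[{"translation": [0, 0.04, 0.03], "angular": [0, 0, 0.005], "claw": 0}, {"translation": [0, 0.05, 0], "angular": [0, 0, 0], "claw": 0}, {"translation": [0, 0.04, 0], "angular": [0, 0, 0], "claw": 0}, {"translation": [0, 0, 0], "angular": [0, 0, 0], "claw": 0}, {"translation": [0, 0, 0], "angular": [0, 0, 0], "claw": 0}, {"translation": [0, 0, 0], "angular": [0, 0, 0], "claw": 0}, {"translation": [0, 0, 0], "angular": [0, 0, 0], "claw": 0}, {"translation": [0, 0, 0], "angular": [0, 0, 0], "claw": 0}, {"translation": [0, 0, 0], "angular": [0, 0, 0], "claw": 0}, {"translation": [0, 0, 0], "angular": [0, 0, 0], "claw": 0}])

```text
time_s: 17.95
eef_pos: [541.1, -234.5, 29.5]
ee_rot: [[0.992, 0.003, 0.129], [-0.129, -0.004, 0.992], [0.004, -1.0, -0.004]]
wrist_force: [-0.7, -0.4, 2.3]
finger_gap: 19.0
```

>>> carry_out(motion=[{"translation": [0, 0, 0], "angular": [0, 0, 0], "claw": 0.1}, {"translation": [0, 0, 0], "angular": [0, 0, 0], "claw": 0.25}, {"translation": [0, 0, 0], "angular": [0, 0, 0], "claw": 0.35}, {"translation": [0, 0, 0], "angular": [0, 0, 0], "claw": 0.4}, {"translation": [0, 0, 0], "angular": [0, 0, 0], "claw": 0.4}, {"translation": [0, -0.2, 0], "angular": [0, 0, 0], "claw": 0.4}, {"translation": [0, -0.5, 0], "angular": [0, 0, 0], "claw": 0.4}, {"translation": [0, -0.8, 0], "angular": [0, 0, 0], "claw": 0.4}, {"translation": [0, -0.8, 0], "angular": [0, 0, 0], "claw": 0.4}, {"translation": [0, -0.8, 0], "angular": [0, 0, 0], "claw": 0.4}])

```text
time_s: 18.78
eef_pos: [534.0, -230.4, 150.0]
ee_rot: [[0.992, -0.014, 0.129], [-0.129, 0.005, 0.992], [-0.014, -1.0, 0.003]]
wrist_force: [-0.2, -0.6, -0.6]
finger_gap: 33.7
```

>>> carry_out(motion=[{"translation": [0, -0.8, 0], "angular": [0, 0, 0], "claw": 1}, {"translation": [0, -0.5, 0], "angular": [0, -0.03, 0], "claw": 1}, {"translation": [0, -0.2, 0], "angular": [0, -0.07, 0], "claw": 1}, {"translation": [0, 0, 0], "angular": [0, -0.07, 0], "claw": 1}, {"translation": [0, 0, 0], "angular": [0, -0.07, 0], "claw": 1}, {"translation": [0, 0, 0], "angular": [0, -0.07, 0], "claw": 1}, {"translation": [0, 0, 0], "angular": [0, -0.07, 0], "claw": 1}, {"translation": [0, 0, 0], "angular": [0, -0.07, 0], "claw": 1}, {"translation": [0, 0, 0], "angular": [0, -0.07, 0], "claw": 1}, {"translation": [0, 0, 0], "angular": [0, -0.05, 0], "claw": 1}])

```text
time_s: 19.62
eef_pos: [539.2, -233.0, 232.4]
ee_rot: [[0.69, 0.008, -0.724], [0.724, -0.007, 0.69], [0.001, -1.0, -0.011]]
wrist_force: [-0.3, 0.7, 0.2]
finger_gap: 85.5
```

Run:
```python
from h import *
plan((628.7,228.1,225),81.8,20)
from plant import bot
r=bot.read_camera("top");crop(r["img"],255,140,395,270,4,"pics/t6.png")
r=bot.read_camera("scene");crop(r["img"],140,170,265,290,5,"pics/s6.png")
```

```text
t 19.62 p [ 539.2 -233.   232.4] yaw 46.35 tilt y [ 0.008  -0.0069 -0.9999] gap 85.5 F [-0.3  0.7  0.2]
[0.49 0.01 0.32] -0.02
[0.5  0.01 0.3 ] -0.02
[0.51 0.01 0.29] -0.02
[0.52 0.01 0.27] -0.02
[0.53 0.01 0.25] -0.02
[0.54 0.01 0.24] -0.02
[0.54 0.01 0.22] -0.02
[0.55 0.01 0.2 ] -0.02
[0.56 0.01 0.19] -0.02
[0.56 0.01 0.17] -0.02
[0.57 0.01 0.15] -0.02
[0.57 0.01 0.13] -0.02
[0.58 0.01 0.12] -0.02
[0.58 0.01 0.1 ] -0.02
[0.58 0.01 0.08] -0.02
[0.58 0.01 0.06] -0.02
[0.59 0.01 0.04] -0.02
[0.59 0.01 0.03] -0.02
[0.59 0.01 0.01] -0.02
[ 0.59  0.01 -0.01] -0.02
dist/row 23.48966834976076 dyaw 35.45126572155673
```

View pics/s6.png

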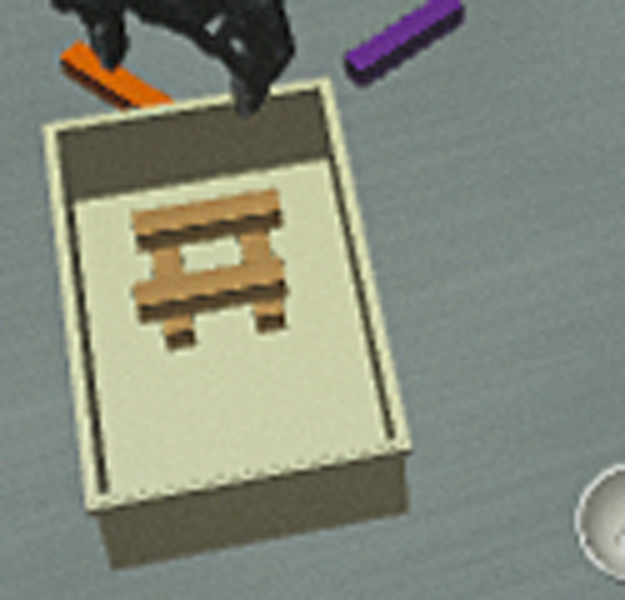

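>>> carry_out(motion=[{"translation": [0.55, 0, 0.35], "angular": [0.004, -0.044, 0], "claw": 1}, {"translation": [0.57, 0, 0.31], "angular": [0.004, -0.044, 0], "claw": 1}, {"translation": [0.59, 0, 0.27], "angular": [0, -0.044, 0], "claw": 1}, {"translation": [0.61, 0, 0.23], "angular": [0, -0.044, 0], "claw": 1}, {"translation": [0.62, 0, 0.19], "angular": [0, -0.044, 0], "claw": 1}, {"translation": [0.63, 0, 0.15], "angular": [0, -0.044, 0], "claw": 1}, {"translation": [0.64, 0, 0.1], "angular": [0, -0.044, 0], "claw": 1}, {"translation": [0.65, 0, 0.06], "angular": [0, -0.044, 0], "claw": 1}, {"translation": [0.65, 0, 0.01], "angular": [0, -0.03, 0], "claw": 1}, {"translation": [0.6, 0, -0.03], "angular": [0, -0.01, 0], "claw": 1}])

```text
time_s: 20.55
eef_pos: [591.5, 24.7, 235.2]
ee_rot: [[0.158, 0.0, -0.987], [0.987, -0.002, 0.158], [-0.002, -1.0, -0.001]]
wrist_force: [0.2, -0.6, 0.0]
finger_gap: 85.5
```

Run:
```python
from h import *
plan((628.7,228.1,225),81.8,9)
```

```text
t 20.55 p [591.5  24.7 235.2] yaw 80.9 tilt y [ 3.0e-04 -1.6e-03 -1.0e+00] gap 85.5 F [ 0.2 -0.6  0. ]
[ 0.57  0.03 -0.01] -0.001
dist/row 23.008111468104886 dyaw 0.8973462175788853
```

>>> carry_out(motion=[{"translation": [0.6, 0, 0], "angular": [0, -0.004, 0], "claw": 1}, {"translation": [0.65, 0, 0], "angular": [0, -0.004, 0], "claw": 1}, {"translation": [0.65, 0, 0], "angular": [0, 0, 0], "claw": 1}, {"translation": [0.65, 0, 0], "angular": [0, 0, 0], "claw": 1}, {"translation": [0.65, 0, 0], "angular": [0, 0, 0], "claw": 1}, {"translation": [0.65, 0, 0], "angular": [0, 0, 0], "claw": 1}, {"translation": [0.5, 0, 0], "angular": [0, 0, 0], "claw": 1}, {"translation": [0.3, 0, 0], "angular": [0, 0, 0], "claw": 1}, {"translation": [0.1, 0, 0], "angular": [0, 0, 0], "claw": 1}, {"translation": [0, 0, 0], "angular": [0, 0, 0], "claw": 1}])

```text
time_s: 21.38
eef_pos: [620.7, 227.1, 237.1]
ee_rot: [[0.162, 0.002, -0.987], [0.987, -0.001, 0.162], [-0.0, -1.0, -0.002]]
wrist_force: [0.4, 0.2, -0.8]
finger_gap: 85.4
```

Run:
```python
from h import *
plan((628.7,228.1,113),81.8,9)
from plant import bot
s=bot.sense();r=bot.read_camera("wrist");cv2.imwrite("pics/w7.png",r["img"][:,:,::-1])
c=wristcam(s,r);a=np.radians(-8.2)
g=np.array([628.7,228.1,139]);print(proj(c,[g,g+[7*np.sin(-a),7*np.cos(a),0],g-np.array([np.cos(a),np.sin(a),0])*100,g+np.array([np.cos(a),np.sin(a),0])*65]))
pickle.dump((s,r),open("w7.pkl","wb"))
```

```text
t 21.38 p [620.7 227.1 237.1] yaw 80.69 tilt y [ 1.6e-03 -7.0e-04 -1.0e+00] gap 85.4 F [ 0.4  0.2 -0.8]
[ 0.01  0.34 -0.02] -0.001
[ 0.01  0.34 -0.02] -0.001
[ 0.01  0.34 -0.02] -0.001
[ 0.01  0.34 -0.02] -0.001
[ 0.01  0.34 -0.02] -0.001
[ 0.01  0.34 -0.02] -0.001
[ 0.01  0.34 -0.02] -0.001
[ 0.01  0.34 -0.02] -0.001
[ 0.01  0.34 -0.02] -0.001
dist/row 13.818536667877407 dyaw 1.1129694450593064
[[254.87668328 201.27933364]
 [263.06780795 201.13127431]
 [252.90470957  76.16292626]
 [255.9451465  269.07044005]]
```

View pics/w7.png

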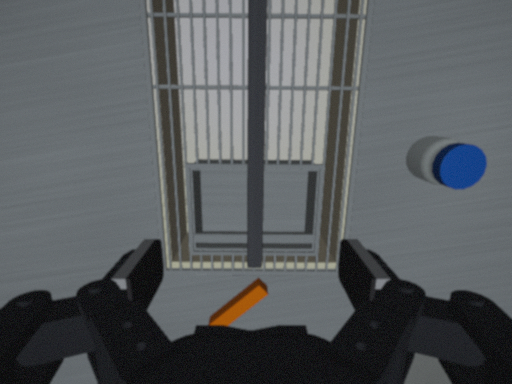

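Run:
```python
from h import *
s,r=pickle.load(open("w7.pkl","rb"));c=wristcam(s,r)
g=cv2.cvtColor(r["img"],cv2.COLOR_RGB2GRAY)
for row in (15,60,120,150,180,210,240,250,258,262,266,270): 
    x=np.where(g[row,235:280]<70)[0]+235
    print(row,x.min() if len(x) else None,x.max() if len(x) else None)
P=cast(c,[[258,15],[257.,100],[256.5,200],[255.5,260],[255.5,267]],139);print(P.round(1))
```

```text
15 249 266
60 249 264
120 249 263
150 249 262
180 248 262
210 248 261
240 248 261
250 248 261
258 247 261
262 248 260
266 249 259
270 None None
[[489.4 252.6 139. ]
 [547.4 242.7 139. ]
 [627.8 229.6 139. ]
 [683.9 219.9 139. ]
 [690.9 218.8 139. ]]
```

>>> carry_out(motion=[{"translation": [0.02, 0.2, -0.06], "angular": [0, 0, 0], "claw": 1}, {"translation": [0.02, 0.4, -0.06], "angular": [0, 0, 0], "claw": 1}, {"translation": [0, 0.5, -0.04], "angular": [0, 0, 0], "claw": 1}, {"translation": [0, 0.5, -0.02], "angular": [0, 0, 0], "claw": 1}, {"translation": [0, 0.5, 0], "angular": [0, 0, 0], "claw": 1}, {"translation": [0, 0.4, 0], "angular": [0, 0, 0], "claw": 1}, {"translation": [0, 0.2, 0], "angular": [0, 0, 0], "claw": 1}, {"translation": [0, 0.08, 0], "angular": [0, 0, 0], "claw": 1}, {"translation": [0, 0, 0], "angular": [0, 0, 0], "claw": 1}, {"translation": [0, 0, 0], "angular": [0, 0, 0], "claw": 1}], newtons=100)

```text
time_s: 22.27
eef_pos: [630.4, 213.3, 120.7]
ee_rot: [[0.181, 0.003, -0.983], [0.983, -0.004, 0.181], [-0.004, -1.0, -0.004]]
wrist_force: [0.9, -0.2, 0.4]
finger_gap: 85.7
```

Run:
```python
from h import *
plan((627.5,228.6,113),80.8,4)
from plant import bot
s=bot.sense();r=bot.read_camera("wrist");cv2.imwrite("pics/w8.png",r["img"][:,:,::-1])
```

```text
t 22.27 p [630.4 213.3 120.7] yaw 79.57 tilt y [ 0.0034 -0.0043 -1.    ] gap 85.7 F [ 0.9 -0.2  0.4]
[0.09 0.05 0.04] -0.003
[0.09 0.05 0.03] -0.003
[0.09 0.05 0.03] -0.003
[0.09 0.05 0.03] -0.003
dist/row 4.351645359584433 dyaw 1.2332703194374233
```

View pics/w8.png

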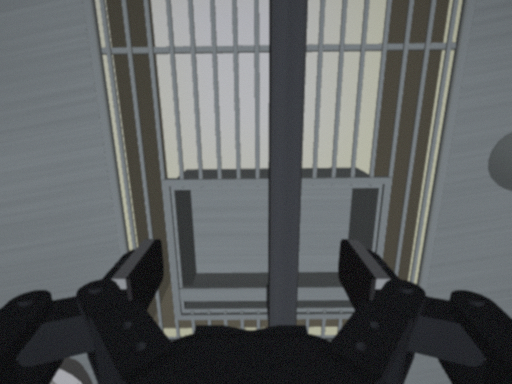

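>>> carry_out(motion=[{"translation": [0.15, 0.04, 0.04], "angular": [0, -0.008, 0], "claw": 1}, {"translation": [0.15, 0.06, 0.04], "angular": [0, -0.006, 0], "claw": 1}, {"translation": [0.08, 0.06, 0.03], "angular": [0, 0, 0], "claw": 1}, {"translation": [0.02, 0.03, 0], "angular": [0, 0, 0], "claw": 1}, {"translation": [0, 0, 0], "angular": [0, 0, 0], "claw": 1}, {"translation": [0, 0, 0], "angular": [0, 0, 0], "claw": 1}, {"translation": [0, 0, 0], "angular": [0, 0, 0], "claw": 1}, {"translation": [0, 0, 0], "angular": [0, 0, 0], "claw": 1}, {"translation": [0, 0, 0], "angular": [0, 0, 0], "claw": 1}, {"translation": [0, 0, 0], "angular": [0, 0, 0], "claw": 1}])

```text
time_s: 23.15
eef_pos: [631.8, 233.5, 117.4]
ee_rot: [[0.156, 0.012, -0.988], [0.988, -0.002, 0.156], [-0.0, -1.0, -0.012]]
wrist_force: [-0.2, -0.2, -0.3]
finger_gap: 85.1
```

Run:
```python
from h import *
plan((627.5,228.6,113),80.8,4)
from plant import bot
s=bot.sense();r=bot.read_camera("wrist");cv2.imwrite("pics/w9.png",r["img"][:,:,::-1])
c=wristcam(s,r);print(proj(c,[[627.5,228.6,139]]))
```

```text
t 23.15 p [631.8 233.5 117.4] yaw 81.05 tilt y [ 0.0122 -0.002  -0.9999] gap 85.1 F [-0.2 -0.2 -0.3]
[-0.03  0.03  0.02] 0.001
dist/row 1.970201991436684 dyaw -0.24961388595377798
[[241.46902227 257.70454971]]
```

View pics/w9.png

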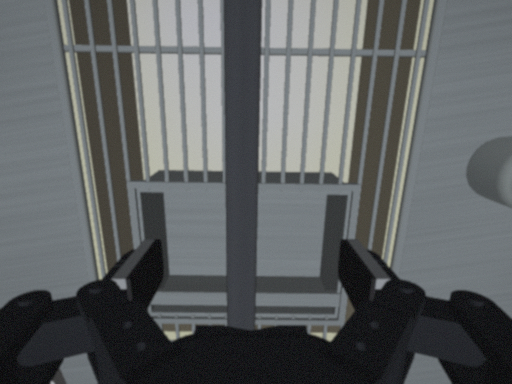

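>>> carry_out(motion=[{"translation": [-0.06, 0.03, 0.04], "angular": [0.005, 0, 0], "claw": 1}, {"translation": [-0.05, 0.05, 0.04], "angular": [0.004, 0, 0], "claw": 1}, {"translation": [-0.01, 0.04, 0.02], "angular": [0, 0, 0], "claw": 1}, {"translation": [0, 0, 0], "angular": [0, 0, 0], "claw": 1}, {"translation": [0, 0, 0], "angular": [0, 0, 0], "claw": 1}, {"translation": [0, 0, 0], "angular": [0, 0, 0], "claw": 1}, {"translation": [0, 0, 0], "angular": [0, 0, 0], "claw": 1}, {"translation": [0, 0, 0], "angular": [0, 0, 0], "claw": 1}, {"translation": [0, 0, 0], "angular": [0, 0, 0], "claw": 1}, {"translation": [0, 0, 0], "angular": [0, 0, 0], "claw": 1}])

```text
time_s: 24.03
eef_pos: [626.6, 228.3, 111.8]
ee_rot: [[0.156, -0.004, -0.988], [0.988, 0.0, 0.156], [-0.0, -1.0, 0.004]]
wrist_force: [0.0, 0.4, 0.1]
finger_gap: 85.5
```

Run:
```python
from h import *
plan((627.5,228.6,113),80.8,4)
```

```text
t 24.03 p [626.6 228.3 111.8] yaw 81.0 tilt y [-3.8e-03  2.0e-04 -1.0e+00] gap 85.5 F [0.  0.4 0.1]
[ 0.   -0.01 -0.01] 0.001
dist/row 0.38163428616305944 dyaw -0.19826553169036742
```

Well placed. Close firmly.

>>> carry_out(motion=[{"translation": [0, 0, 0], "angular": [0, 0, 0], "claw": 0.5}, {"translation": [0, 0, 0], "angular": [0, 0, 0], "claw": 0.25}, {"translation": [0, 0, 0], "angular": [0, 0, 0], "claw": 0}, {"translation": [0, 0, 0], "angular": [0, 0, 0], "claw": 0}, {"translation": [0, 0, 0], "angular": [0, 0, 0], "claw": 0}, {"translation": [0, 0, 0], "angular": [0, 0, 0], "claw": 0}, {"translation": [0, 0, 0], "angular": [0, 0, 0], "claw": 0}, {"translation": [0, 0, 0], "angular": [0, 0, 0], "claw": 0}, {"translation": [0, 0, 0], "angular": [0, 0, 0], "claw": 0}, {"translation": [0, 0, 0], "angular": [0, 0, 0], "claw": 0}], newtons=110)

```text
time_s: 24.87
eef_pos: [626.9, 228.8, 112.4]
ee_rot: [[0.156, -0.003, -0.988], [0.988, 0.001, 0.156], [0.001, -1.0, 0.003]]
wrist_force: [-0.7, -0.3, -0.3]
finger_gap: 12.0
```

>>> carry_out(motion=[{"translation": [0, -0.1, 0], "angular": [0, 0, 0], "claw": 0}, {"translation": [0, -0.2, 0], "angular": [0, 0, 0], "claw": 0}, {"translation": [0, -0.3, 0], "angular": [0, 0, 0], "claw": 0}, {"translation": [0, -0.35, 0], "angular": [0, 0, 0], "claw": 0}, {"translation": [0, -0.4, 0], "angular": [0, 0, 0], "claw": 0}, {"translation": [0, -0.4, 0], "angular": [0, 0, 0], "claw": 0}, {"translation": [0, -0.4, 0], "angular": [0, 0, 0], "claw": 0}, {"translation": [0, -0.3, 0], "angular": [0, 0, 0], "claw": 0}, {"translation": [0, -0.15, 0], "angular": [0, 0, 0], "claw": 0}, {"translation": [0, 0, 0], "angular": [0, 0, 0], "claw": 0}])

```text
time_s: 25.7
eef_pos: [618.4, 226.0, 210.7]
ee_rot: [[0.156, -0.031, -0.987], [0.988, -0.007, 0.156], [-0.012, -0.999, 0.03]]
wrist_force: [1.0, -0.2, -6.2]
finger_gap: 11.8
```

Run:
```python
from h import *
plan((619.6,-243.3,215),82.6,20)
from plant import bot
s=bot.sense();print(s["ft_torque"]);r=bot.read_camera("wrist");cv2.imwrite("pics/w10.png",r["img"][:,:,::-1])
r=bot.read_camera("scene");crop(r["img"],235,60,435,210,4,"pics/s10.png")
```

```text
t 25.7 p [618.4 226.  210.7] yaw 81.04 tilt y [-0.0314 -0.0069 -0.9995] gap 11.8 F [ 1.  -0.2 -6.2]
[-0.58 -0.01 -0.09] -0.001
[-0.58 -0.01 -0.09] -0.001
[-0.58 -0.01 -0.09] -0.001
[-0.58 -0.01 -0.09] -0.001
[-0.58 -0.01 -0.09] -0.001
[-0.58 -0.01 -0.09] -0.001
[-0.58 -0.01 -0.09] -0.001
[-0.58 -0.01 -0.09] -0.001
[-0.58 -0.01 -0.09] -0.001
[-0.58 -0.01 -0.09] -0.001
[-0.58 -0.01 -0.09] -0.001
[-0.58 -0.01 -0.08] -0.001
[-0.58 -0.01 -0.08] -0.001
[-0.58 -0.01 -0.08] -0.001
[-0.58 -0.01 -0.08] -0.001
[-0.58 -0.01 -0.08] -0.001
[-0.58 -0.01 -0.08] -0.001
[-0.58 -0.01 -0.08] -0.001
[-0.58 -0.01 -0.08] -0.001
[-0.58 -0.01 -0.08] -0.001
dist/row 23.468153047682563 dyaw 1.5649200086772623
[ 0.02955878 -0.19745808  0.02151659]
```

View pics/w10.png

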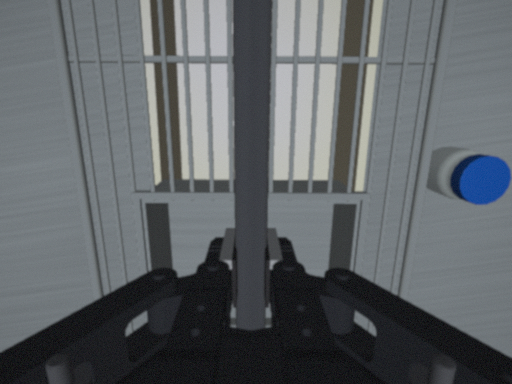

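View pics/s10.png

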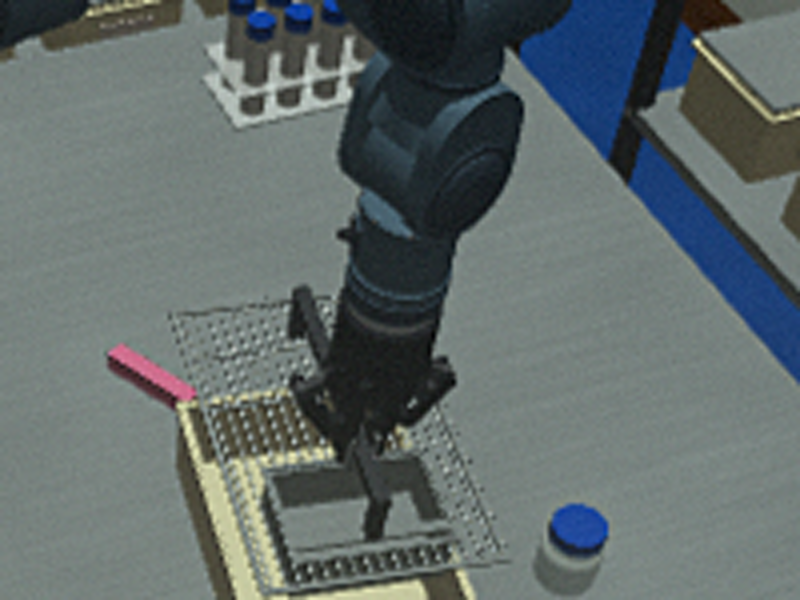

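>>> carry_out(motion=[{"translation": [0, 0, 0], "angular": [-0.01, 0, -0.004], "claw": 0}, {"translation": [-0.1, 0, 0], "angular": [-0.008, 0, -0.004], "claw": 0}, {"translation": [-0.2, 0, -0.04], "angular": [-0.004, 0, 0], "claw": 0}, {"translation": [-0.3, 0, -0.05], "angular": [0, 0, 0], "claw": 0}, {"translation": [-0.4, 0, -0.06], "angular": [0, 0, 0], "claw": 0}, {"translation": [-0.45, 0, -0.07], "angular": [0, 0, 0], "claw": 0}, {"translation": [-0.45, 0, -0.07], "angular": [0, 0, 0], "claw": 0}, {"translation": [-0.45, 0, -0.07], "angular": [0, 0, 0], "claw": 0}, {"translation": [-0.45, 0, -0.07], "angular": [0, 0, 0], "claw": 0}, {"translation": [-0.45, 0, -0.07], "angular": [0, 0, 0], "claw": 0}])

```text
time_s: 26.63
eef_pos: [610.0, 86.1, 197.9]
ee_rot: [[0.151, -0.017, -0.988], [0.988, -0.005, 0.151], [-0.007, -1.0, 0.016]]
wrist_force: [-1.2, -0.4, -6.7]
finger_gap: 11.8
```

```bash
cat >> h.py <<'E'
def tiltfix():
    s,_,_=state();R=s["ee_rot"];y=R[:,1]
    w=np.cross(y,[0,0,-1]);print("ang fix tool",(R.T@w/1.5708).round(4))
E
python3 - <<'E'
from h import *
plan((619.6,-243.3,212),82.6,20);tiltfix()
E
```

```text
t 26.63 p [610.   86.1 197.9] yaw 81.29 tilt y [-0.0173 -0.0046 -0.9998] gap 11.8 F [-1.2 -0.4 -6.7]
[-0.41 -0.02 -0.07] -0.001
[-0.41 -0.02 -0.07] -0.001
[-0.41 -0.02 -0.07] -0.001
[-0.41 -0.02 -0.07] -0.001
[-0.41 -0.02 -0.07] -0.001
[-0.41 -0.02 -0.07] -0.001
[-0.41 -0.02 -0.07] -0.001
[-0.41 -0.02 -0.07] -0.001
[-0.41 -0.02 -0.07] -0.001
[-0.41 -0.02 -0.07] -0.001
[-0.41 -0.02 -0.07] -0.001
[-0.41 -0.02 -0.07] -0.001
[-0.41 -0.02 -0.07] -0.001
[-0.41 -0.02 -0.07] -0.001
[-0.41 -0.02 -0.07] -0.001
[-0.41 -0.02 -0.07] -0.001
[-0.41 -0.02 -0.07] -0.001
[-0.41 -0.02 -0.07] -0.001
[-0.41 -0.02 -0.07] -0.001
[-0.41 -0.02 -0.07] -0.001
dist/row 16.494089918448942 dyaw 1.3058880461767046
ang fix tool [-0.0104  0.     -0.0046]
```

>>> carry_out(motion=[{"translation": [-0.45, -0.07, -0.08], "angular": [-0.004, 0, -0.002], "claw": 0}, {"translation": [-0.45, -0.07, -0.08], "angular": [-0.004, -0.001, -0.002], "claw": 0}, {"translation": [-0.45, -0.07, -0.08], "angular": [-0.003, -0.001, -0.001], "claw": 0}, {"translation": [-0.45, -0.07, -0.08], "angular": [-0.002, -0.001, 0], "claw": 0}, {"translation": [-0.45, -0.06, -0.08], "angular": [-0.002, -0.001, 0], "claw": 0}, {"translation": [-0.45, -0.06, -0.08], "angular": [-0.002, -0.001, 0], "claw": 0}, {"translation": [-0.45, -0.06, -0.08], "angular": [-0.002, -0.001, 0], "claw": 0}, {"translation": [-0.45, -0.06, -0.08], "angular": [-0.002, -0.001, 0], "claw": 0}, {"translation": [-0.45, -0.06, -0.08], "angular": [-0.002, -0.001, 0], "claw": 0}, {"translation": [-0.4, -0.06, -0.08], "angular": [-0.002, -0.001, 0], "claw": 0}])

```text
time_s: 27.47
eef_pos: [604.9, -115.0, 216.7]
ee_rot: [[0.145, 0.003, -0.989], [0.989, -0.006, 0.145], [-0.005, -1.0, -0.004]]
wrist_force: [-0.2, 0.7, -6.5]
finger_gap: 11.6
```

Run:
```python
from h import *
plan((619.6,-243.3,212),82.6,9);tiltfix()
```

```text
t 27.47 p [ 604.9 -115.   216.7] yaw 81.64 tilt y [ 0.0028 -0.0057 -1.    ] gap 11.6 F [-0.2  0.7 -6.5]
[-0.35  0.01 -0.09] -0.001
dist/row 14.357185961195938 dyaw 0.956519409636428
ang fix tool [ 0.0023 -0.     -0.0033]
```

>>> carry_out(motion=[{"translation": [-0.45, -0.03, -0.1], "angular": [0.001, -0.002, -0.001], "claw": 0}, {"translation": [-0.45, -0.03, -0.1], "angular": [0, -0.002, -0.001], "claw": 0}, {"translation": [-0.45, -0.03, -0.1], "angular": [0, -0.002, 0], "claw": 0}, {"translation": [-0.45, -0.03, -0.1], "angular": [0, -0.002, 0], "claw": 0}, {"translation": [-0.4, -0.03, -0.1], "angular": [0, 0, 0], "claw": 0}, {"translation": [-0.3, -0.03, -0.08], "angular": [0, 0, 0], "claw": 0}, {"translation": [-0.2, -0.02, -0.05], "angular": [0, 0, 0], "claw": 0}, {"translation": [-0.1, -0.02, -0.03], "angular": [0, 0, 0], "claw": 0}, {"translation": [0, -0.02, 0], "angular": [0, 0, 0], "claw": 0}, {"translation": [0, -0.02, 0], "angular": [0, 0, 0], "claw": 0}])

```text
time_s: 28.3
eef_pos: [606.4, -245.9, 221.9]
ee_rot: [[0.143, -0.014, -0.99], [0.99, -0.0, 0.143], [-0.002, -1.0, 0.013]]
wrist_force: [-0.1, -0.3, -6.1]
finger_gap: 12.2
```

Run:
```python
from h import *
plan((619.6,-243.3,212),82.6,4);tiltfix()
from plant import bot
r=bot.read_camera("top");crop(r["img"],280,130,420,270,4,"pics/t11.png")
r=bot.read_camera("scene");crop(r["img"],110,130,270,290,3.7,"pics/s11.png")
```

```text
t 28.3 p [ 606.4 -245.9  221.9] yaw 81.75 tilt y [-1.350e-02 -2.000e-04 -9.999e-01] gap 12.2 F [-0.1 -0.3 -6.1]
[ 0.03  0.06 -0.08] -0.002
dist/row 4.170809728350876 dyaw 0.8464739365673211
ang fix tool [-0.0085  0.     -0.0013]
```

View pics/t11.png

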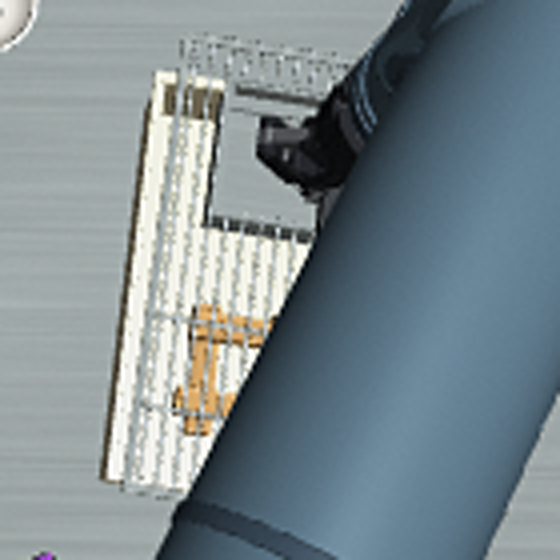

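View pics/s11.png

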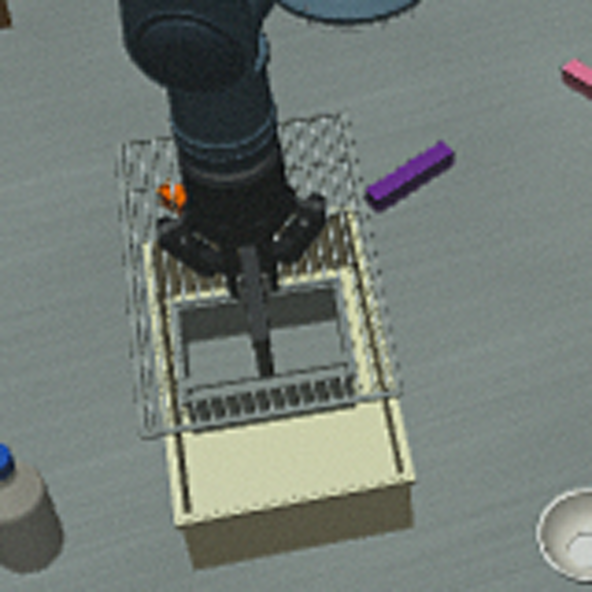

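>>> carry_out(motion=[{"translation": [0.02, 0.03, -0.1], "angular": [-0.004, -0.004, 0], "claw": 0}, {"translation": [0.02, 0.03, -0.1], "angular": [-0.003, -0.004, 0], "claw": 0}, {"translation": [0.02, 0.03, -0.08], "angular": [-0.002, -0.002, 0], "claw": 0}, {"translation": [0, 0.02, -0.04], "angular": [0, 0, 0], "claw": 0}, {"translation": [0, 0, 0], "angular": [0, 0, 0], "claw": 0}, {"translation": [0, 0, 0], "angular": [0, 0, 0], "claw": 0}, {"translation": [0, 0, 0], "angular": [0, 0, 0], "claw": 0}, {"translation": [0, 0, 0], "angular": [0, 0, 0], "claw": 0}, {"translation": [0, 0, 0], "angular": [0, 0, 0], "claw": 0}, {"translation": [0, 0, 0], "angular": [0, 0, 0], "claw": 0}])

```text
time_s: 29.23
eef_pos: [621.5, -240.4, 217.4]
ee_rot: [[0.12, 0.002, -0.993], [0.993, -0.001, 0.12], [-0.001, -1.0, -0.002]]
wrist_force: [-0.0, -0.5, -6.2]
finger_gap: 11.8
```

Run:
```python
from h import *
plan((619.6,-243.3,212),82.6,4);tiltfix()
from plant import bot
s=bot.sense();r=bot.read_camera("scene");pickle.dump(r,open("s12.pkl","wb"));crop(r["img"],130,150,250,290,4,"pics/s12.png")
r=bot.read_camera("wrist");cv2.imwrite("pics/w12.png",r["img"][:,:,::-1])
# expected lid corners if perfectly placed
p=s["eef_pos"]; a=np.radians(-8.5); ex=np.array([np.cos(a),np.sin(a),0]);ey=np.array([-np.sin(a),np.cos(a),0])
c0=np.array([p[0],p[1],0])-55*ex+[0,0,p[2]-112.4+90]
print("lid c",c0)
for i,j in((157,102),(157,-102),(-157,102),(-157,-102)):
    print((i,j),(proj(r0:=pickle.load(open("s12.pkl","rb")),[c0+i*ex+j*ey])-[130,150])*4)
```

```text
t 29.23 p [ 621.5 -240.4  217.4] yaw 83.11 tilt y [ 0.0022 -0.0013 -1.    ] gap 11.8 F [-0.  -0.5 -6.2]
[-0.02  0.03  0.01] 0.001
dist/row 1.6091761065445265 dyaw -0.5142034948427465
ang fix tool [ 0.0015 -0.     -0.0007]
lid c [ 567.1262487  -232.23964478  194.9987781 ]
(157, 102) [[367.75164965 362.3365492 ]]
(157, -102) [[ 81.54874493 411.00921904]]
(-157, 102) [[303.88313744  51.53489302]]
(-157, -102) [[53.55688472 87.5563895 ]]
```

View pics/s12.png

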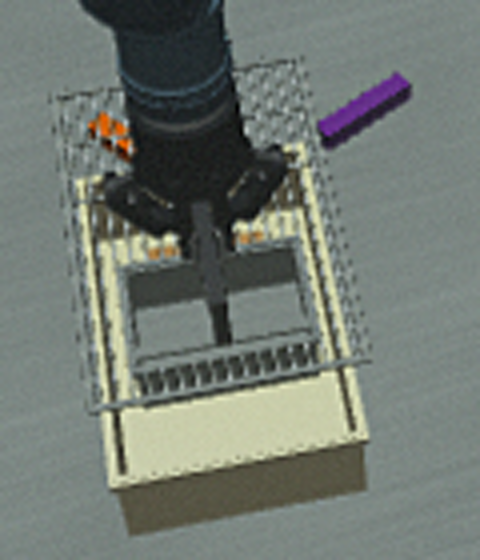

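View pics/w12.png

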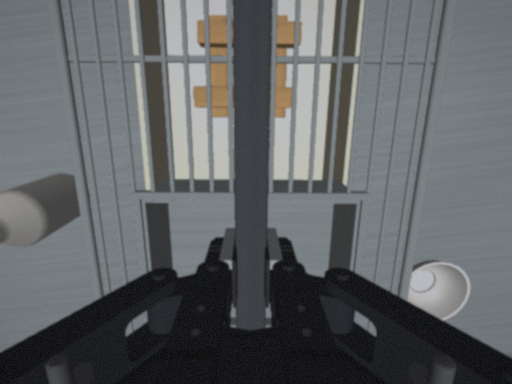

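>>> carry_out(motion=[{"translation": [-0.02, 0.05, 0], "angular": [0, 0, 0], "claw": 0}, {"translation": [-0.02, 0.05, 0], "angular": [0, 0, 0], "claw": 0}, {"translation": [0, 0, 0], "angular": [0, 0, 0], "claw": 0}, {"translation": [0, 0, 0], "angular": [0, 0, 0], "claw": 0}, {"translation": [0, 0, 0], "angular": [0, 0, 0], "claw": 0}, {"translation": [0, 0, 0], "angular": [0, 0, 0], "claw": 0}, {"translation": [0, 0, 0], "angular": [0, 0, 0], "claw": 0}, {"translation": [0, 0, 0], "angular": [0, 0, 0], "claw": 0}, {"translation": [0, 0, 0], "angular": [0, 0, 0], "claw": 0}, {"translation": [0, 0, 0], "angular": [0, 0, 0], "claw": 0}])

```text
time_s: 30.17
eef_pos: [621.1, -242.5, 213.0]
ee_rot: [[0.12, 0.002, -0.993], [0.993, -0.001, 0.12], [-0.001, -1.0, -0.002]]
wrist_force: [-0.4, -1.2, -5.7]
finger_gap: 12.2
```

Run:
```python
from h import *
from plant import bot
plan((619.6,-243.3,212),82.6,4);tiltfix();print(bot.sense()["qvel"].round(2))
r=bot.read_camera("wrist");cv2.imwrite("pics/w13.png",r["img"][:,:,::-1])
plan((619.6,-243.3,212),82.6,4);print(bot.sense()["qvel"].round(2))
```

```text
t 30.17 p [ 621.1 -242.5  213. ] yaw 83.08 tilt y [ 0.0021 -0.0014 -1.    ] gap 12.2 F [-0.4 -1.2 -5.7]
[-0.01  0.01  0.01] 0.001
dist/row 0.4954942968841349 dyaw -0.4819679764418794
ang fix tool [ 0.0014 -0.     -0.0007]
[-0.06 -0.14  0.    0.   -0.06 -0.02]
t 30.22 p [ 621.1 -242.5  213. ] yaw 83.08 tilt y [ 0.0021 -0.0014 -1.    ] gap 11.3 F [-0. -0. -6.]
[-0.01  0.01  0.01] 0.001
dist/row 0.4945377787216067 dyaw -0.4811865600415359
[-0.04  0.01  0.06 -0.13 -0.08  0.  ]
```

View pics/w13.png

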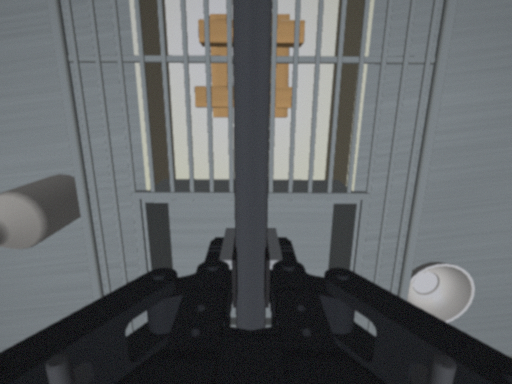

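The wrist picture shows the lid centred over the cage and parallel to it (edges near columns 70 and 440). The slats are square and apart at rows 30 and 95. The arm is still, so I'm handing in.

```bash
python3 -c "
from plant import bot
print(bot.close_job())"
```

```text
the job is handed in; nothing more can be done
None
```

Both loose slats lie across the lower two in the open cage, and the lid is held level over that cage, hopper above the empty end. I handed the job in at about 30 s of the 72 s allowed; it gave no verdict.

**Slats:** I let them go at about 85 and 25 mm from the cage's centre. The last pictures show them square, with a clear gap between them. The lower slats showed no visible shift, but I did not measure them again.

**Lid grip:** I aimed at the bar 55 mm from its middle towards the hopper. My two estimates of that point differed by about 2 mm, so I used one in between.

**Final hold:** The tool was at (621, -242.5, 213) mm. From that I work out:
- The lid is within about 2 mm of the cage's centre and its yaw within about 0.5 degrees.
- The hopper bottom is about 5 cm above the rim.
- The tool tilt is under 0.003 rad, the joints were still, and the load read about 6 N.

**What disagreed:**
- In the last scene picture, the lid's robot-side corners sat 1.5 to 2 px from where I projected them. That would mean a lid tilt of about 0.02 rad, inside the 0.1 rad limit.
- The tool tilted by up to 0.03 rad during the lift and sagged about 13 mm at the start of the carry. I corrected both.
- Bottle, bowl and jar were not approached, but I did not measure their positions again.

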